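# Make up the mounting kit and the staining kit for the practical class

### The job

Make up the two bench kits for the practical class from the stock on the worktop. The blue carrier gets the mounting kit: the slide mailer lengthways and flat in the bay, the cover slip box lying lengthways on top of the mailer in its middle, and the white dropper bottle upright in the well; the orange carrier gets the staining kit: the bench timer flat, face up and square in the bay, and the green-capped dye bottle upright in the well. The amber oil bottle and the open dye jar belong to neither kit: leave them standing where they are.

Things in the scene. Friction and masses are not known exactly. Their poses are not given: they have to be found in the camera images.
- carrier_blue: Blue kit carrier, fixed. Deck 76 (x) by 180 mm (y), its top at z = 4 mm is the floor of both pockets. Origin: centre of underside, z up. Box bay 64 (x) by 106 mm (y) centred at (0, -31): end walls up to z = 16 with 20 mm side returns, long sides open between for the fingers. Round bottle well, a collar of 50 mm bore, 57 outside, at (0, +56), rim at z = 30. Both carriers have the same shape.
- carrier_orange: Orange kit carrier, fixed. Deck 76 (x) by 180 mm (y), its top at z = 4 mm is the floor of both pockets. Origin: centre of underside, z up. Box bay 64 (x) by 106 mm (y) centred at (0, -31): end walls up to z = 16 with 20 mm side returns, long sides open between for the fingers. Round bottle well, a collar of 50 mm bore, 57 outside, at (0, +56), rim at z = 30. Both carriers have the same shape.
- slide_mailer: Pale plastic slide mailer, a flat closed case lying on the worktop: solid 34 mm (x) by 86 mm (its y from -41 to +45 mm) by 12 mm high. Origin at the underside, y along its length. Grip it across its 34 mm width. About 30 g.
- coverslip_box: White closed box of cover slips with a green mark on the lid, 35 mm (x) by 57 mm (y) by 21 mm high, lying flat. Origin: centre of the underside, y along its length. About 30 g.
- dropper_bottle: White plastic squeeze bottle with a pointed tip, standing: 98 mm tall, body 29 mm in diameter up to 66 mm, narrower above. Origin: centre of the underside, z up. About 40 g.
- dye_bottle: Small round dye bottle, standing, with dark green contents and a dark green screw cap: 33 mm in diameter, 88 mm tall. Origin: centre of the underside, z up. About 140 g.
- bench_timer: White countdown timer with keys and a red button on its face, lying face up: 48 mm (x) by 58 mm (y), 14 mm thick (16 mm over the keys). Origin: centre of the underside, y along the 58 mm. Grip it across its 48 mm. About 60 g.
- oil_bottle: Small amber bottle of immersion oil with a black cap, standing loose: 25 mm in diameter, 57 mm tall. Belongs to neither kit. Origin: centre of the underside.
- dye_jar: Open dye jar with dark contents and a violet-stained rim, standing loose: 47 mm in diameter, 79 mm tall. Belongs to neither kit. Origin: centre of the underside. Behind it stands a slide warmer (front at x = 0.60, y from -0.18 to 0.12, 65 mm high) with its cover raised to about 0.26 m: carry things past in front of it.
There are look-alikes about, which are no part of the job. Leave any brown or turquoise look-alike of the bench_timer alone.

How it is judged:
By the outcome, as a careful person would: the job done as asked, in the order asked, and still so for the second after the job is handed in, with the robot touching nothing.
It also fails if it takes over 109 s, if anything falls off the work surface, if the arm or the gripper's body presses on something with over 40 N, if the wrist force passes 120 N, or if a joint passes its speed limit or range.

### The arm

A 7-joint arm with a two-finger parallel gripper is mounted at the origin on a cart in front of the work surface, level with it; the furniture and walls round the work are solid. World frame = base frame: x ahead of the robot, y to its left, z up, the work surface at z = 0. Lengths are in m, angles in rad, forces in N, time in s.
With the tool pointing down it reaches from about 0.425 to 0.875 m from the base axis. Payload 9.9 kg.
Tool frame: the origin (TCP) lies midway between the tips of the shut fingers; the grasp point (between the pads) lies ctrl.pinch_z behind it (ctrl.pinch_z is the distance from the TCP to the grasp point, in m); z points along the fingers, y is the line along which they close (so a half turn about z gives the same grasp; the last joint's range is limited). The gripper opens to 85 mm and grips with 20 to 120 N. Pads are 22 mm wide; open, the fingers measure 114 mm over their backs; the gripper's body (76 mm by 85 mm) begins 54 mm behind the grasp point. The pads swing forward as they close: fully open they stand 13 mm farther back than shut.
Start: joints at [-1.199, 0.576, 0.025, 1.437, -0.015, 1.129, -0.057], TCP at [0.297, 0.606, 0.231] pointing down, gripper open.
Joint ranges: [-2.76, 2.76], [-0.34, 2.15], [-1.52, 1.57], [0.19, 2.46], [-1.09, 4.23], [0.17, 1.99], [-2.82, 2.82]. Speed limits (rad/s): [2.22, 2.22, 3.01, 3.01, 3.14, 3.14, 3.14].

### API

Orientations are given as a 3x3 rotation matrix whose columns are the frame's x, y, z axes.
In Python, from workcell import ctrl gives the robot as it stands.
- The arm moves only by the tool send_rows, never from a script. Its argument "steps" is text: rows parted by semicolons, each of 7 numbers parted by spaces: the shift along the tool's x, y, z as a fraction of full scale, then the turn, a rotation vector about the tool's x, y, z as a fraction of full scale, then the opening, from 0 (shut) to 1 (fully open). In form: x y z ax ay az grip; .... A call has 1 to 5 rows; each row is the pose to reach, as a shift and turn from the pose commanded when the call began, along the tool's axes at that moment, turning the shorter way round; what a row does not reach only later rows make up. Full scale, the value 1, is 300 mm for a shift and 2 pi rad for a turn. A row lasts 1/10 s, in which the tool goes at most 50 mm and 8.59 degrees, less where a joint would pass 70% of its speed; a pose out of reach is approached as far as the arm can. A call with a number of a shift or a turn outside -1 to 1 is refused whole. A call with a gripper value outside its range is refused whole. The fingers move at their own pace and stop on an object; "squeeze" is the grip in N (left out, the last holds). Time passes only in rows, so rows that repeat a pose let the fingers close. It gives the time, the measured TCP pose, the force, the opening and the grip force at its end, in the units of the state.
- ctrl.get_state(): the state, without advancing time (a new reading comes with each control period).
- ctrl.camera(name): name is "scene" or "top" or "wrist"; returns a dict with "pixels" (480x640x3 uint8, red, green, blue), "z_map" (480x640 float32, m along the optical axis (not along the pixel's ray), 0 where there is no reading), "fx", "fy", "cx", "cy" (pixels), "position" and "rotation" of the camera in the world; the wrist camera has in their place "T_tool_cam" (4x4, takes a point from camera to tool coordinates, whose origin is the TCP and whose axes are the flange's). Camera axes: x right, y up, looking along -z (the intrinsics and any distortion apply to the point x, -y, -z); pixel columns grow to the right and rows downward; lengths in m; the calibration is good to about 2 mm. A picture is of the moment at which its call begins: read the wrist's pose just before it.
- ctrl.hand_in(): hands the job in; it is judged then, once.
The state is a dict: "time_s": time; "qpos": joint angles; "qd": joint speeds; "joint_efforts": joint torques, N m; "ee_pos": TCP position; "ee_rot": TCP orientation; "wrist_force": force on the tool from outside, world axes, zero at the start; "torque": the same for the moment, N m; "gripper_width": finger opening in m; "finger_force": force on a finger pad.
Only numpy, scipy, OpenCV 4.12 (cv2) and the standard library are available. Lean on these libraries where they do the work, as an engineer would, in place of code of your own. Each camera call takes 0.05 s, during which the arm holds its last target. There are 200 camera calls.

## Working session

There is one attempt and no reset: what is moved stays moved. The work goes in short steps, Python scripts to look and compute and a tool call to move; the robot and the scene stay as the last step left them, time stands still between calls to the robot, and variables do not carry over. Pictures are saved under pics/ and viewed, at most 14 in all, crops included, and the job is handed in when it is done.

Besides the shell and the picture viewer there is one more tool, called after "Request:" by a JSON object that holds its "method" and its "body", one argument or row to a line. send_rows: Moves the arm, as the interface text tells. Its arguments: {"type":"object","properties":{"steps":{"type":"string"},"squeeze":{"type":"number"}},"required":["steps"]}

```bash
ls; mkdir -p pics
cat > h.py <<'E'
import numpy as np, cv2
from workcell import ctrl
def save(c,name): cv2.imwrite('pics/'+name,cv2.cvtColor(c['pixels'],cv2.COLOR_RGB2BGR))
def cloud(c,R=None,p=None):
    z=c['z_map']; v,u=np.mgrid[:480,:640]
    P=np.stack([(u-c['cx'])/c['fx']*z,-(v-c['cy'])/c['fy']*z,-z],-1)
    if 'rotation' in c: W=P@np.array(c['rotation']).T+c['position']
    else:
        T=np.array(c['T_tool_cam']); W=(P@T[:3,:3].T+T[:3,3])@np.array(R).T+p
    W[z==0]=np.nan
    return W
E
python3 - <<'E'
from h import *
for n in ['top','scene']:
    c=ctrl.camera(n); save(c,n+'.png'); W=cloud(c); np.save(n+'.npy',W); print(n,c['position'],np.array(c['rotation']).round(3).tolist(),{k:c[k] for k in c if k not in('pixels','z_map','rotation','position')})
s=ctrl.get_state(); print(s, ctrl.pinch_z)
E
```

```text
pics
top [0.40267086 0.05828254 1.45583564] [[0.027, 0.996, -0.083], [-1.0, 0.028, 0.013], [0.015, 0.083, 0.996]] {'fx': 565.7562943433514, 'fy': 565.7562943433514, 'cx': 322.30320383906746, 'cy': 239.0963041901344}
scene [-0.10797758 -0.57500129  0.52982573] [[0.704, 0.359, -0.613], [-0.71, 0.336, -0.619], [-0.016, 0.871, 0.491]] {'fx': 459.27936549264695, 'fy': 459.27936549264695, 'cx': 323.28593582396377, 'cy': 235.04778132315897}
{'time_s': 0.1, 'qpos': array([-1.19878191,  0.57642526,  0.02481476,  1.43778977, -0.01498405,
        1.12900589, -0.0564941 ]), 'qd': array([ 0.00110763, -0.00215865, -0.00123665, -0.00196404,  0.00059826,
       -0.00178481,  0.00206699]), 'joint_efforts': array([ 5.59843727e-03, -7.67288947e+01,  2.25763388e+00, -2.86598593e+01,
        1.58862839e-02,  8.60708038e-03, -1.39548592e-05]), 'ee_pos': array([0.29693924, 0.6057443 , 0.23055555]), 'ee_rot': array([[-8.97934993e-01,  4.40127732e-01, -5.72629524e-04],
       [ 4.40128099e-01,  8.97934017e-01, -1.32582205e-03],
       [-6.93475222e-05, -1.44253236e-03, -9.99998957e-01]]), 'wrist_force': array([ 0.29421131,  0.10981705, -0.15802657]), 'torque': array([-0.00830094, -0.00510033, -0.05130274]), 'finger_force': 0.0, 'gripper_width': 0.08557574529332315} 0.0187
```

View pics/top.png

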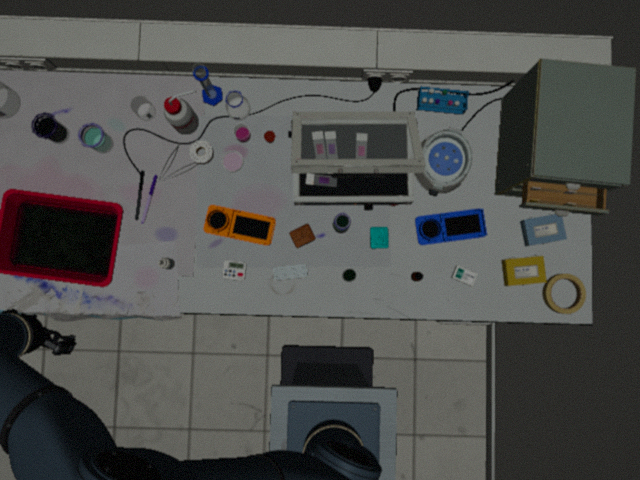

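View pics/scene.png

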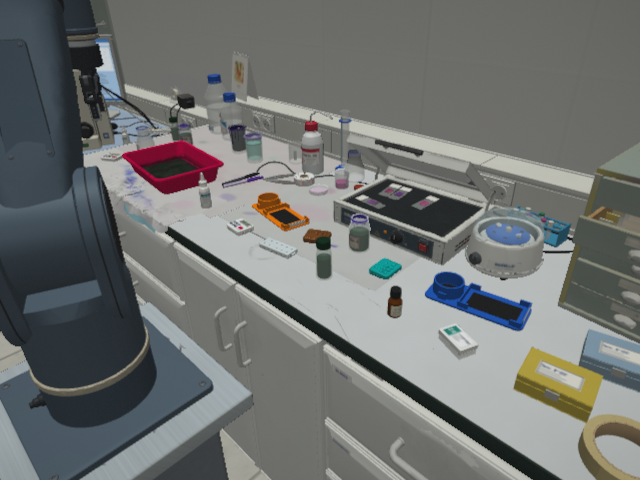

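The top view has +x up and +y left. It shows:
- dropper bottle (166,263)
- white timer (234,270), with look-alikes in brown (302,235) and turquoise (379,237)
- slide mailer (290,271)
- green-capped dye bottle (349,274)
- oil bottle (416,276)
- dye jar (342,222)
- cover slip box (464,274)
- orange carrier (239,225) and blue carrier (451,226)

The yellow and blue boxes at right and the jars at left are not the targets.

Run:
```python
from h import *
im=cv2.imread('pics/top.png')
a=cv2.resize(im[195:300,140:300],None,fx=5,fy=5,interpolation=cv2.INTER_CUBIC)
b=cv2.resize(im[195:300,335:495],None,fx=5,fy=5,interpolation=cv2.INTER_CUBIC)
cv2.imwrite('pics/a.png',a);cv2.imwrite('pics/b.png',b)
W=np.load('top.npy'); Z=W[...,2]
print(np.nanmedian(Z[280:300,240:400]))
names=dict(drop=(155,252,180,275),timer=(220,260,248,282),mailer=(268,260,310,296),dye=(340,265,358,284),oil=(408,268,426,284),cov=(450,262,480,288),jar=(330,210,355,235),orange=(200,203,278,246),blue=(412,205,490,246),brown=(288,222,318,248),turq=(368,225,391,250))
for n,(u0,v0,u1,v1) in names.items():
    P=W[v0:v1,u0:u1].reshape(-1,3); P=P[P[:,2]>0.0075 if n not in('orange','blue') else P[:,2]>0.003]
    if len(P)<5: print(n,len(P)); continue
    zt=np.percentile(P[:,2],90)
    r=cv2.minAreaRect(P[:,:2].astype(np.float32)*1000)
    print(n,len(P),'mean',P.mean(0).round(4),'zmax',P[:,2].max().round(3),'rect',np.round(r[0],1),np.round(r[1],1),round(r[2],1))
```

```text
5.753273301167816e-05
drop 178 mean [0.4487 0.4239 0.0531] zmax 0.1 rect [450.3 434.2] [52.5 53. ] 88.5
timer 409 mean [0.4372 0.2622 0.0138] zmax 0.023 rect [437.1 262.2] [57.6 47.8] 85.2
mailer 437 mean [0.4358 0.1208 0.0122] zmax 0.021 rect [418.3 122.8] [89.2 95.1] 80.2
dye 160 mean [ 0.4316 -0.0259  0.0769] zmax 0.094 rect [439.1 -29.2] [30.9 47.6] 73.2
oil 100 mean [ 0.4336 -0.1986  0.0422] zmax 0.062 rect [ 436.3 -203.5] [28.9 34.6] 81.6
cov 324 mean [ 0.4395 -0.3233  0.0211] zmax 0.03 rect [ 444.3 -325.7] [57.9 51.7] 69.4
jar 321 mean [ 0.5609 -0.0062  0.0558] zmax 0.088 rect [565.6  -9.1] [61.8 54.3] 76.1
orange 1670 mean [0.5555 0.2546 0.0084] zmax 0.037 rect [556.4 256.3] [109.8 198.2] 1.7
blue 1619 mean [ 0.5657 -0.2892  0.0087] zmax 0.037 rect [ 569.8 -291.2] [104.7 202.3] 1.7
brown 408 mean [0.5306 0.0919 0.0138] zmax 0.024 rect [531.1  94.9] [74.1 62.2] 85.4
turq 419 mean [ 0.5314 -0.1058  0.0139] zmax 0.023 rect [ 532.9 -108.1] [62.3 52.6] 1.4
```

View pics/a.png

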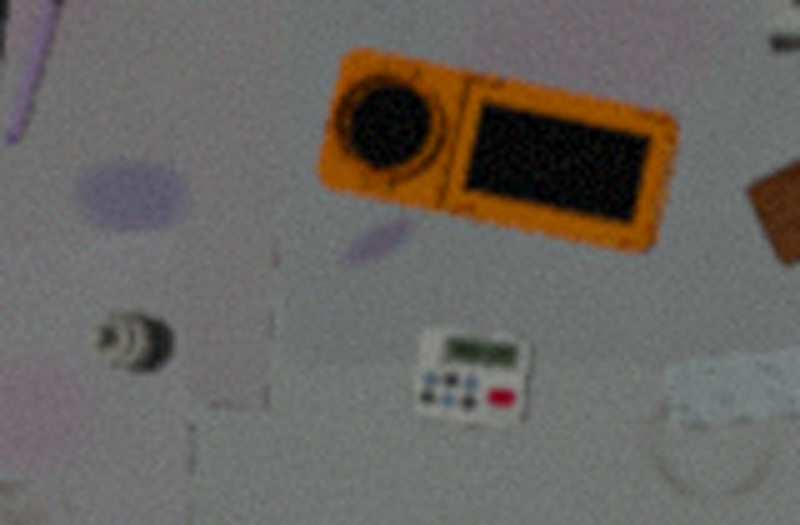

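View pics/b.png

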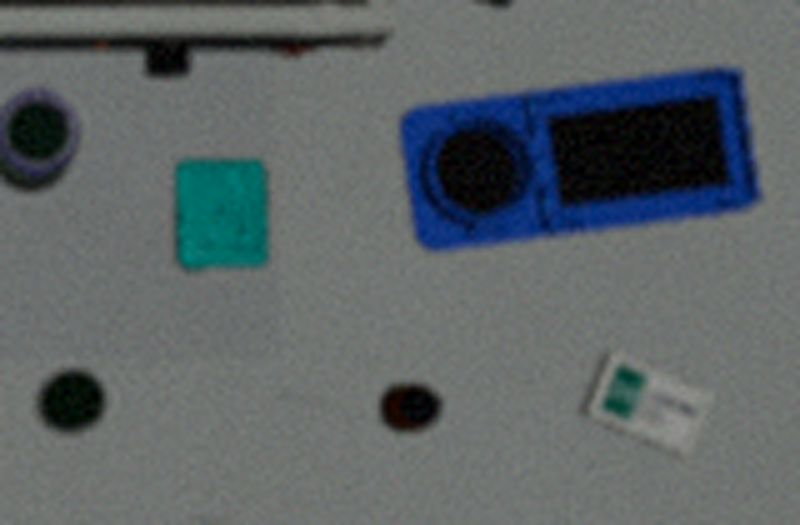

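```bash
cat >> h.py <<'E'
from scipy.spatial.transform import Rotation as Ro
def Rdown(yd):  # yd: world heading (deg) of tool y, tool z down
    a=np.radians(yd); y=np.array([np.cos(a),np.sin(a),0]); z=np.array([0,0,-1.]); return np.stack([np.cross(y,z),y,z],1)
def head(R): return np.degrees(np.arctan2(R[1,1],R[0,1]))
def plan(wps,v=.045,w=8.,p=None,R=None):
    """wps: (x,y,z,heading,grip,extra_rows); prints the calls, 5 rows each"""
    s=ctrl.get_state(); p=s['ee_pos'] if p is None else np.array(p); R=s['ee_rot'] if R is None else R
    path=[];q,S=p,R
    for x,y,z,h,g,e in wps:
        t=np.array([x,y,z]); T=Rdown(h); rv=Ro.from_matrix(S.T@T).as_rotvec()
        n=max(1,int(np.ceil(max(np.linalg.norm(t-q)/v,np.degrees(np.linalg.norm(rv))/w)-1e-6)))
        path+=[(q+(t-q)*k/n,S@Ro.from_rotvec(rv*k/n).as_matrix(),g) for k in range(1,n+1)]+[(t,T,g)]*e
        q,S=t,T
    for i in range(0,len(path),5):
        rows=[]
        for t,T,g in path[i:i+5]:
            d=np.round(R.T@(t-p)/.3,3); r=np.round(Ro.from_matrix(R.T@T).as_rotvec()/(2*np.pi),4)
            rows.append(' '.join('%g'%(k+0.) for k in [*d,*r,g]))
        p=p+R@(d*.3); R=R@Ro.from_rotvec(r*2*np.pi).as_matrix()
        print('; '.join(rows))
E
python3 - <<'E'
from h import *
print(np.array(ctrl.camera('wrist')['T_tool_cam']).round(3))
plan([(.40,.30,.25,40,1,0),(.436,.12,.25,11,1,1)])
E
```

```text
[[-0.     0.949  0.315  0.081]
 [ 1.     0.     0.     0.   ]
 [-0.     0.315 -0.949 -0.143]
 [ 0.     0.     0.     1.   ]]
-0.095 -0.096 -0.008 0 0 0.0083 1; -0.189 -0.191 -0.016 0 0 0.0166 1; -0.284 -0.287 -0.024 -0.0001 0 0.0249 1; -0.379 -0.382 -0.032 -0.0001 0 0.0332 1; -0.473 -0.478 -0.04 -0.0001 0 0.0415 1
-0.116 -0.067 -0.008 0 0 0.0083 1; -0.232 -0.135 -0.016 -0.0001 0 0.0166 1; -0.348 -0.203 -0.024 -0.0001 0.0001 0.0249 1; -0.445 -0.278 -0.024 -0.0001 0.0001 0.041 1; -0.542 -0.353 -0.023 -0.0001 0.0001 0.0571 1
-0.117 -0.036 0 0 0 0.0161 1; -0.234 -0.072 -0.001 0 0 0.0322 1; -0.351 -0.108 -0.001 0 0 0.0483 1; -0.351 -0.108 -0.001 0 0 0.0483 1
```

Request:
{"method": "send_rows", "body": {
  "steps": "-0.095 -0.096 -0.008 0 0 0.0083 1; -0.189 -0.191 -0.016 0 0 0.0166 1; -0.284 -0.287 -0.024 0 0 0.0249 1; -0.379 -0.382 -0.032 0 0 0.0332 1; -0.473 -0.478 -0.04 0 0 0.0415 1"
}}

```text
time_s: 0.65
ee_pos: [0.3617, 0.4131, 0.2432]
ee_rot: [[-0.753, 0.658, -0.0], [0.658, 0.753, -0.0], [-0.0, -0.0, -1.0]]
wrist_force: [0.4, -0.1, -0.1]
gripper_width: 0.0852
finger_force: 0.0
```

Request:
{"method": "send_rows", "body": {
  "steps": "-0.116 -0.067 -0.008 0 0 0.0083 1; -0.232 -0.135 -0.016 0 0 0.0166 1; -0.348 -0.203 -0.024 0 0 0.0249 1; -0.445 -0.278 -0.024 0 0 0.041 1; -0.542 -0.353 -0.023 0 0 0.0571 1"
}}

```text
time_s: 1.15
ee_pos: [0.4147, 0.2265, 0.2503]
ee_rot: [[-0.472, 0.882, 0.0], [0.882, 0.472, 0.0], [0.0, 0.0, -1.0]]
wrist_force: [1.4, 0.1, 0.4]
gripper_width: 0.0853
finger_force: 0.0
```

Request:
{"method": "send_rows", "body": {
  "steps": "-0.117 -0.036 0 0 0 0.0161 1; -0.234 -0.072 -0.001 0 0 0.0322 1; -0.351 -0.108 -0.001 0 0 0.0483 1; -0.351 -0.108 -0.001 0 0 0.0483 1"
}}

```text
time_s: 1.55
ee_pos: [0.4366, 0.1152, 0.2508]
ee_rot: [[-0.181, 0.983, 0.001], [0.983, 0.181, -0.002], [-0.002, 0.0, -1.0]]
wrist_force: [0.0, -0.4, -0.2]
gripper_width: 0.0856
finger_force: 0.0
```

```bash
cat >> h.py <<'E'
def wrist(name):
    s=ctrl.get_state(); c=ctrl.camera('wrist'); save(c,name+'.png'); W=cloud(c,s['ee_rot'],s['ee_pos']); np.save(name+'.npy',W)
    print(name,s['time_s'],s['ee_pos'].round(4),round(head(s['ee_rot']),2)); return c,W
E
python3 - <<'E'
from h import *
c,W=wrist('w1'); print(c['fx'],c['fy'],c['cx'],c['cy'])
E
```

```text
w1 1.55 [0.4366 0.1152 0.2508] 10.42
395.739470775556 395.739470775556 320.7282142622702 242.81800016465866
```

View pics/w1.png

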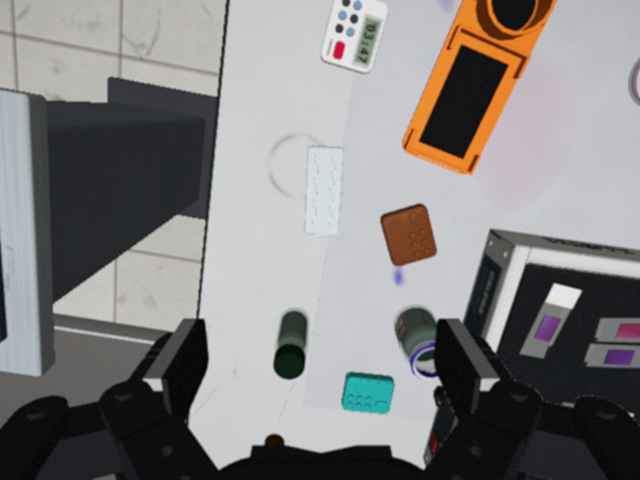

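```bash
cat >> h.py <<'E'
def px(c,uv,z,s=None):
    uv=np.atleast_2d(np.array(uv,float)); d=np.stack([(uv[:,0]-c['cx'])/c['fx'],-(uv[:,1]-c['cy'])/c['fy'],-np.ones(len(uv))],1)
    if 'rotation' in c: d=d@np.array(c['rotation']).T; o=np.array(c['position'])
    else:
        T=np.array(c['T_tool_cam']); d=d@T[:3,:3].T@s['ee_rot'].T; o=s['ee_rot']@T[:3,3]+s['ee_pos']
    return o+d*((z-o[2])/d[:,2])[:,None]
def show(n,P):
    P=P[:,:2]*1000; r=cv2.minAreaRect(P.astype(np.float32)); print(n,'centre',np.round(r[0],1),'size',np.round(r[1],1),'ang',round(r[2],1))
E
python3 - <<'E'
from h import *
s=ctrl.get_state(); c=ctrl.camera('wrist'); 
show('mailer',px(c,[(308,147),(342.5,148.5),(337.5,236),(304,233.5)],.012,s))
show('dyecap',px(c,[(273,360),(305,360),(289,344),(289,378)],.088,s))
W=cloud(c,s['ee_rot'],s['ee_pos']); 
for n,(a,b,d,e) in dict(table=(250,250,270,290),mailer=(312,160,332,220),cap=(282,355,296,370)).items():
    print(n,np.nanmedian(W[b:e,a:d].reshape(-1,3),0).round(4))
t=cv2.imread('pics/top.png'); ct=ctrl.camera('top')
show('mailer top',px(ct,[(140+665/5,195+375/5),(140+672/5,195+430/5)],.012))
# coloured rect fits in top
hsv=cv2.cvtColor(ct['pixels'],cv2.COLOR_RGB2HSV)
for n,lo,hi in [('orange',(8,150,60),(22,255,255)),('blue',(105,150,60),(125,255,255))]:
    m=cv2.inRange(hsv,lo,hi); m[:200]=0;m[250:]=0; m[:,:195]=0; m[:,500:]=0
    v,u=np.nonzero(m); 
    if n=='orange': k=u<290
    else: k=(u>400)
    show(n,px(ct,np.stack([u[k],v[k]],1),.008))
E
```

```text
mailer centre [437.  124.2] size [33.9 86.3] ang 8.3
dyecap centre [432.9 -17.6] size [27.4 23.3] ang 58.9
table [3.867e-01 2.800e-02 1.000e-04]
mailer [0.4353 0.1274 0.0122]
cap [ 0.4325 -0.0186  0.0878]
mailer top centre [426.7 161.1] size [28.2  0. ] ang -170.8
orange centre [554.9 254.5] size [176.8  73.2] ang 79.7
blue centre [ 566.  -289.8] size [ 73.5 177.7] ang 9.2
```

The wrist view shows the mailer at (308,147)–(337,236), the timer at the top, and the dye bottle cap at (289,361). The mailer is centred at (0.437, 0.124), with its width heading 8.3°.

Run:
```python
from h import *
plan([(.437,.1242,.06,8.3,.6,1),(.437,.1242,.004,8.3,.6,1),(.437,.1242,.004,8.3,0,5),(.437,.1242,.06,8.3,0,0)],v=.04)
```

```text
0.002 0.001 0.127 0 0 0.0015 0.6; 0.004 0.002 0.254 0 0 0.0031 0.6; 0.006 0.004 0.381 0 0 0.0046 0.6; 0.008 0.005 0.508 0 -0.0001 0.0061 0.6; 0.01 0.006 0.635 0 -0.0001 0.0077 0.6
0 0 0 0 0 0 0.6; 0 0 0.093 0 0 0 0.6; 0.001 0 0.186 0 0 0 0.6; 0.001 0 0.186 0 0 0 0.6; 0.001 0 0.186 0 0 0 0
0 0 0 0 0 0 0; 0 0 0 0 0 0 0; 0 0 0 0 0 0 0; 0 0 0 0 0 0 0; 0 0 0 0 0 0 0
-0.001 0 -0.093 0 0 0 0; -0.001 0 -0.186 0 0 0 0
```

Request:
{"method": "send_rows", "body": {
  "steps": "0.002 0.001 0.127 0 0 0.0015 0.6; 0.004 0.002 0.254 0 0 0.0031 0.6; 0.006 0.004 0.381 0 0 0.0046 0.6; 0.008 0.005 0.508 0 0 0.0061 0.6; 0.01 0.006 0.635 0 0 0.0077 0.6"
}}

```text
time_s: 2.2
ee_pos: [0.437, 0.1252, 0.0585]
ee_rot: [[-0.146, 0.989, 0.0], [0.989, 0.146, 0.001], [0.001, 0.0, -1.0]]
wrist_force: [0.7, 0.7, -0.2]
gripper_width: 0.0514
finger_force: 0.0
```

Request:
{"method": "send_rows", "body": {
  "steps": "0 0 0 0 0 0 0.6; 0 0 0.093 0 0 0 0.6; 0.001 0 0.186 0 0 0 0.6; 0.001 0 0.186 0 0 0 0.6; 0.001 0 0.186 0 0 0 0.6"
}}

```text
time_s: 2.7
ee_pos: [0.4374, 0.1243, 0.0054]
ee_rot: [[-0.144, 0.99, -0.0], [0.99, 0.144, 0.0], [0.001, -0.0, -1.0]]
wrist_force: [-0.6, -0.6, 0.5]
gripper_width: 0.0515
finger_force: 0.0
```

Run:
```python
from h import *
s=ctrl.get_state(); print(s['ee_pos'],head(s['ee_rot']),s['gripper_width'],s['wrist_force'])
```

```text
[0.43738995 0.12434119 0.00536948] 8.282087383973774 0.05153691813875445 [-0.57432591 -0.57178468  0.46828823]
```

Request:
{"method": "send_rows", "body": {
  "steps": "0 0 0.005 0 0 0 0; 0 0 0.005 0 0 0 0; 0 0 0.005 0 0 0 0; 0 0 0.005 0 0 0 0; 0 0 0.005 0 0 0 0",
  "squeeze": 30
}}

```text
time_s: 3.2
ee_pos: [0.4381, 0.1243, 0.0043]
ee_rot: [[-0.143, 0.99, 0.002], [0.99, 0.143, 0.001], [0.001, 0.003, -1.0]]
wrist_force: [0.3, 0.2, 7.3]
gripper_width: 0.0331
finger_force: 29.3
```

Request:
{"method": "send_rows", "body": {
  "steps": "0 0 -0.05 0 0 0 0; 0 0 -0.15 0 0 0 0; 0 0 -0.3 0 0 0 0; 0 0 -0.45 0 0 0 0; 0 0 -0.6 0 0 0 0"
}}

```text
time_s: 3.7
ee_pos: [0.4367, 0.1235, 0.1858]
ee_rot: [[-0.143, 0.99, 0.001], [0.99, 0.143, 0.001], [0.0, 0.001, -1.0]]
wrist_force: [1.4, 0.8, -0.9]
gripper_width: 0.0329
finger_force: 30.5
```

Run:
```python
from h import *
# towards the blue carrier, staying in front of the warmer; stop short to look
plan([(.44,-.12,.19,0,0,0),(.46,-.23,.19,9,0,2)],v=.04,w=7)
```

```text
-0.115 -0.015 -0.002 0 0 0.0033 0; -0.23 -0.03 -0.004 0 0 0.0065 0; -0.345 -0.045 -0.006 0.0001 0 0.0098 0; -0.46 -0.06 -0.008 0.0001 0 0.013 0; -0.575 -0.075 -0.01 0.0001 -0.0001 0.0163 0
-0.116 -0.003 -0.002 0 0 0.0033 0; -0.232 -0.007 -0.004 0.0001 0 0.0065 0; -0.355 0.011 -0.004 0.0001 0 -0.0018 0; -0.478 0.028 -0.004 0.0001 0 -0.0101 0; -0.601 0.045 -0.004 0.0001 0 -0.0185 0
0 0 0 0 0 0 0; 0 0 0 0 0 0 0
```

Request:
{"method": "send_rows", "body": {
  "steps": "-0.115 -0.015 -0.05 0 0 0.0033 0; -0.23 -0.03 -0.1 0 0 0.0065 0; -0.345 -0.045 -0.15 0 0 0.0098 0; -0.46 -0.06 -0.15 0 0 0.013 0; -0.575 -0.075 -0.15 0 0 0.0163 0"
}}

```text
time_s: 4.2
ee_pos: [0.4394, -0.0514, 0.2296]
ee_rot: [[-0.041, 0.999, 0.003], [0.999, 0.041, 0.001], [0.001, 0.003, -1.0]]
wrist_force: [0.2, -0.2, -0.6]
gripper_width: 0.033
finger_force: 30.5
```

Request:
{"method": "send_rows", "body": {
  "steps": "-0.12 0 0 0 0 0 0; -0.24 0 0 0 0 0 0; -0.36 0 0 0 0 0 0; -0.48 0.01 0 0 0 0 0; -0.6 0.03 0 0 0 -0.005 0"
}}

```text
time_s: 4.7
ee_pos: [0.4554, -0.231, 0.2292]
ee_rot: [[-0.073, 0.997, 0.001], [0.997, 0.073, 0.0], [0.0, 0.002, -1.0]]
wrist_force: [0.8, -0.0, -0.3]
gripper_width: 0.033
finger_force: 30.5
```

Request:
{"method": "send_rows", "body": {
  "steps": "-0.12 0 0 0 0 -0.004 0; -0.24 0.02 0 0 0 -0.008 0; -0.36 0.04 0 0 0 -0.01 0; -0.43 0.06 0 0 0 -0.01 0; -0.43 0.06 0 0 0 -0.01 0"
}}

```text
time_s: 5.2
ee_pos: [0.4829, -0.3601, 0.2289]
ee_rot: [[-0.132, 0.991, 0.001], [0.991, 0.132, -0.002], [-0.003, 0.001, -1.0]]
wrist_force: [-0.5, -1.0, 0.4]
gripper_width: 0.0331
finger_force: 30.5
```

Request:
{"method": "send_rows", "body": {
  "steps": "0 0 0 0 0 0 0; 0 0 0 0 0 0 0"
}}

```text
time_s: 5.4
ee_pos: [0.4832, -0.3557, 0.2283]
ee_rot: [[-0.136, 0.991, 0.0], [0.991, 0.136, 0.001], [0.001, 0.001, -1.0]]
wrist_force: [1.4, 0.6, -0.3]
gripper_width: 0.0332
finger_force: 30.5
```

Run:
```python
from h import *
c,W=wrist('w2')
```

```text
w2 5.4 [ 0.4832 -0.3557  0.2283] 7.81
```

View pics/w2.png

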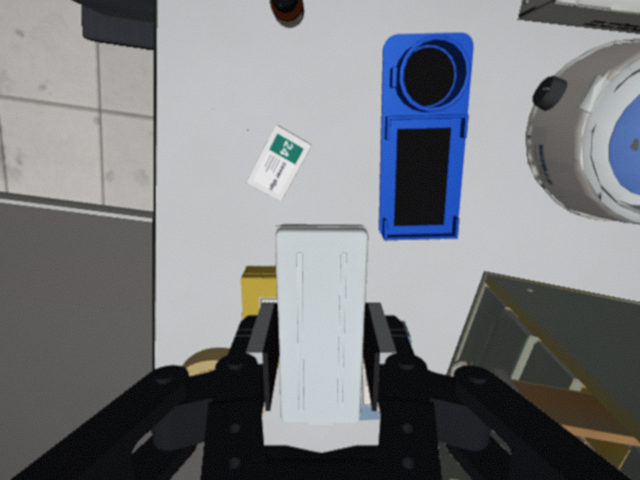

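The wrist view shows the blue carrier with its well at about (432,75) and its bay at (422,175). The cover slip box is at (280,162), and the mailer is held straight.

Run:
```python
from h import *
s=ctrl.get_state(); c=ctrl.camera('wrist'); W=cloud(c,s['ee_rot'],s['ee_pos'])
hsv=cv2.cvtColor(c['pixels'],cv2.COLOR_RGB2HSV)
m=cv2.inRange(hsv,(105,150,40),(128,255,255)); m[:,:370]=0;m[:,485:]=0;m[250:]=0
m=cv2.morphologyEx(m,cv2.MORPH_OPEN,np.ones((3,3)))
P=W[m>0]; P=P[~np.isnan(P[:,0])&(P[:,2]>.0)&(P[:,2]<.034)]
show('blue deck',P)
rim=P[(P[:,2]>.027)]; print('rim',len(rim)); 
if len(rim)>20:
    A=np.c_[2*rim[:,:2],np.ones(len(rim))]; x=np.linalg.lstsq(A,(rim[:,:2]**2).sum(1),rcond=None)[0]; print('rim centre',x[:2].round(4),np.sqrt(x[2]+x[0]**2+x[1]**2).round(4))
w=P[(P[:,2]>.012)&(P[:,2]<.02)]; show('walls',w)
B=W[120:205,240:318].reshape(-1,3); t=B[(B[:,2]>.016)&(B[:,2]<.026)]; show('box',t); print(np.median(t[:,2]))
show('box px',px(c,[(279,125),(312,147),(279,200),(248,182)],.021,s))
# mailer in hand: corners of upper end, front edge
H=W[225:300,270:372].reshape(-1,3); H=H[H[:,2]>.15]; h=(H-s['ee_pos'])@s['ee_rot']; print('held (tool frame) min/max',np.percentile(h,1,0).round(4),np.percentile(h,99,0).round(4))
```

```text
blue deck centre [ 566.9 -288.3] size [ 75.7 175.8] ang 9.2
rim 1084
rim centre [ 0.5576 -0.2345] 0.0264
walls centre [ 567.  -292.5] size [ 69.5 167.5] ang 9.2
box centre [ 440.9 -322.9] size [57. 35.] ang 68.2
0.021286360583480074
box px centre [ 442.9 -322.9] size [56.5 33.3] ang 66.8
held (tool frame) min/max [ 0.0144 -0.0165 -0.0091] [ 0.0413  0.0166 -0.0006]
```

Run:
```python
from h import *
plan([(.5717,-.3199,.20,9.2,0,1),(.5717,-.3199,.06,9.2,0,1),(.5717,-.3199,.015,9.2,0,1),(.5717,-.3199,.0075,9.2,0,2)],v=.04,w=7)
```

```text
0.026 0.103 0.031 0 0 -0.0013 0; 0.052 0.205 0.063 0.0001 0 -0.0025 0; 0.078 0.308 0.094 0.0001 -0.0001 -0.0038 0; 0.078 0.308 0.094 0.0001 -0.0001 -0.0038 0; 0.078 0.308 0.211 0.0001 -0.0001 -0.0038 0
0 0 0.117 0 0 0 0; 0 0 0.233 0 0 0 0; 0 0 0.35 0 0 0 0; 0 0 0.35 0 0 0 0; 0 0 0.425 0 0 0 0
0 0 0.075 0 0 0 0; 0 0 0.075 0 0 0 0; 0 0 0.1 0 0 0 0; 0 0 0.1 0 0 0 0; 0 0 0.1 0 0 0 0
```

Request:
{"method": "send_rows", "body": {
  "steps": "0.026 0.103 0.031 0 0 -0.0013 0; 0.052 0.205 0.063 0 0 -0.0025 0; 0.078 0.308 0.094 0 0 -0.0038 0; 0.078 0.308 0.094 0 0 -0.0038 0; 0.078 0.308 0.211 0 0 -0.0038 0"
}}

```text
time_s: 6.0
ee_pos: [0.5746, -0.3215, 0.1678]
ee_rot: [[-0.161, 0.987, 0.006], [0.987, 0.161, -0.003], [-0.004, 0.006, -1.0]]
wrist_force: [0.1, -1.4, -0.6]
gripper_width: 0.0329
finger_force: 30.5
```

Request:
{"method": "send_rows", "body": {
  "steps": "0 0 0.117 0 0 0 0; 0 0 0.233 0 0 0 0; 0 0 0.35 0 0 0 0; 0 0 0.35 0 0 0 0; 0 0 0.425 0 0 0 0"
}}

```text
time_s: 6.5
ee_pos: [0.573, -0.3223, 0.0398]
ee_rot: [[-0.159, 0.987, 0.003], [0.987, 0.159, -0.002], [-0.003, 0.003, -1.0]]
wrist_force: [0.0, -0.9, 0.3]
gripper_width: 0.0331
finger_force: 30.5
```

Request:
{"method": "send_rows", "body": {
  "steps": "0 0 0.05 0 0 0 0; 0 0 0.075 0 0 0 0; 0 0 0.09 0 0 0 0; 0 0 0.1 0 0 0 0; 0 0 0.1 0 0 0 0"
}}

```text
time_s: 7.0
ee_pos: [0.572, -0.3215, 0.0085]
ee_rot: [[-0.159, 0.987, 0.001], [0.987, 0.159, -0.0], [-0.0, 0.001, -1.0]]
wrist_force: [-3.2, 0.7, 7.0]
gripper_width: 0.033
finger_force: 31.2
```

Run:
```python
from h import *
s=ctrl.get_state(); x,y,z=s['ee_pos']
plan([(x,y,z,9.2,.58,3),(x,y,.05,9.2,.58,0),(x,y,.15,9.2,.58,0),(.47,-.37,.22,9.2,.58,2)],v=.04,w=7)
```

```text
0 0 0 0.0002 0 -0.0002 0.58; 0 0 0 0.0002 0 -0.0002 0.58; 0 0 0 0.0002 0 -0.0002 0.58; 0 0 0 0.0002 0 -0.0002 0.58; 0 0 -0.069 0.0002 0 -0.0002 0.58
0 0 -0.069 0 0 0 0.58; 0 0 -0.181 0 0 0 0.58; 0 0 -0.292 0 0 0 0.58; 0 0 -0.403 0 0 0 0.58; -0.026 -0.09 -0.461 0 0 0 0.58
-0.027 -0.091 -0.058 0 0 0 0.58; -0.053 -0.181 -0.117 0 0 0 0.58; -0.079 -0.271 -0.175 0 0 0 0.58; -0.079 -0.271 -0.175 0 0 0 0.58; -0.079 -0.271 -0.175 0 0 0 0.58
```

Request:
{"method": "send_rows", "body": {
  "steps": "0 0 0 0 0 0 0.58; 0 0 0 0 0 0 0.58; 0 0 0 0 0 0 0.58; 0 0 0 0 0 0 0.58; 0 0 -0.05 0 0 0 0.58"
}}

```text
time_s: 7.5
ee_pos: [0.5706, -0.3206, 0.0206]
ee_rot: [[-0.159, 0.987, -0.003], [0.987, 0.159, 0.002], [0.002, -0.003, -1.0]]
wrist_force: [-0.1, -0.2, 0.1]
gripper_width: 0.0494
finger_force: 0.0
```

Request:
{"method": "send_rows", "body": {
  "steps": "0 0 -0.07 0 0 0 0.58; 0 0 -0.18 0 0 0 0.58; 0 0 -0.29 0 0 0 0.58; 0 0 -0.4 0 0 0 0.58; -0.026 -0.09 -0.46 0 0 0 0.58"
}}

```text
time_s: 8.0
ee_pos: [0.5503, -0.3316, 0.1635]
ee_rot: [[-0.164, 0.986, 0.006], [0.987, 0.164, -0.001], [-0.002, 0.005, -1.0]]
wrist_force: [0.6, -0.1, -0.4]
gripper_width: 0.0498
finger_force: 0.0
```

Request:
{"method": "send_rows", "body": {
  "steps": "-0.027 -0.091 -0.058 0 0 0 0.58; -0.053 -0.181 -0.117 0 0 0 0.58; -0.079 -0.271 -0.175 0 0 0 0.58; -0.079 -0.271 -0.175 0 0 0 0.58; -0.079 -0.271 -0.175 0 0 0 0.58"
}}

```text
time_s: 8.5
ee_pos: [0.4696, -0.3701, 0.2138]
ee_rot: [[-0.157, 0.988, 0.002], [0.988, 0.157, -0.001], [-0.001, 0.002, -1.0]]
wrist_force: [0.6, 0.7, 0.3]
gripper_width: 0.0493
finger_force: 0.0
```

Run:
```python
from h import *
c,W=wrist('w3')
```

```text
w3 8.5 [ 0.4696 -0.3701  0.2138] 9.04
```

View pics/w3.png

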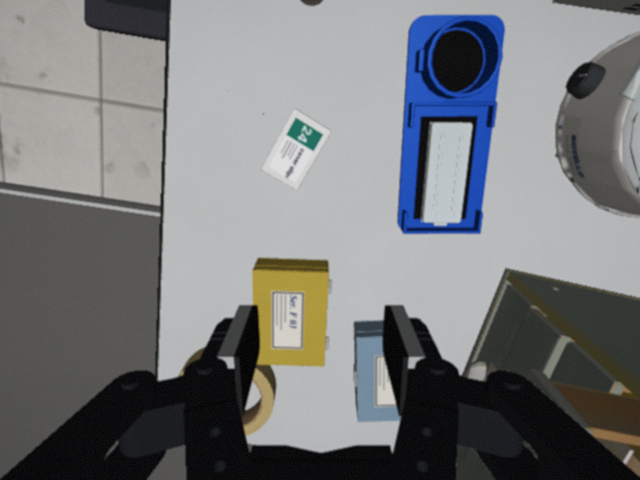

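The mailer lies in the blue bay, roughly centred at (447,172). The cover slip box is at (297,148). I'll measure both.

Run:
```python
from h import *
s=ctrl.get_state(); c=ctrl.camera('wrist'); W=cloud(c,s['ee_rot'],s['ee_pos'])
g=c['pixels'].astype(int); m=(g.min(2)>120)&(g.max(2)-g.min(2)<60); 
M=np.zeros_like(m); M[110:235,415:485]=1
P=W[m&M]; P=P[(P[:,2]>.01)&(P[:,2]<.022)]; show('mailer',P); print(np.median(P[:,2]),np.polyfit(P[:,1],P[:,2],1))
show('mailer px',px(c,[(432,120),(474,123),(461,225),(422,222)],.016,s))
B=W[100:195,255:335].reshape(-1,3); t=B[(B[:,2]>.017)&(B[:,2]<.026)]; show('box',t)
hsv=cv2.cvtColor(c['pixels'],cv2.COLOR_RGB2HSV)
m=cv2.inRange(hsv,(105,150,40),(128,255,255)); m[:,:390]=0;m[:,510:]=0;m[245:]=0
m=cv2.morphologyEx(m,cv2.MORPH_OPEN,np.ones((3,3)))
P=W[m>0]; P=P[(P[:,2]>.0)&(P[:,2]<.034)]; show('blue',P)
rim=P[(P[:,2]>.027)];A=np.c_[2*rim[:,:2],np.ones(len(rim))]; x=np.linalg.lstsq(A,(rim[:,:2]**2).sum(1),rcond=None)[0]; print('rim centre',x[:2].round(4))
plan([(.441,-.323,.06,-21.8,.58,2),(.441,-.323,.006,-21.8,.58,2)],v=.04,w=7)
```

```text
mailer centre [ 580.5 -323.4] size [52.6 88.9] ang 10.0
0.016084243692335104 [0.00277812 0.01694125]
mailer px centre [ 572.6 -322.2] size [35.  88.9] ang 8.3
box centre [ 440.9 -322.9] size [56.8 35. ] ang 68.1
blue centre [ 566.6 -288.1] size [ 75.8 175.9] ang 9.3
rim centre [ 0.5575 -0.2346]
0.033 -0.015 0.102 0 0 0.0172 0.58; 0.066 -0.029 0.203 0 0 0.0344 0.58; 0.1 -0.044 0.305 0 -0.0001 0.0517 0.58; 0.133 -0.059 0.406 0 -0.0001 0.0689 0.58; 0.166 -0.073 0.508 0 -0.0001 0.0861 0.58
0 0 0 0 0 0 0.58; 0 0 0 0 0 0 0.58; 0 0 0.09 0 0 0 0.58; 0 0 0.18 0 0 0 0.58; 0 0 0.18 0 0 0 0.58
0 0 0 0 0 0 0.58
```

Request:
{"method": "send_rows", "body": {
  "steps": "0.033 -0.015 0.102 0 0 0.0172 0.58; 0.066 -0.029 0.203 0 0 0.0344 0.58; 0.1 -0.044 0.305 0 0 0.0517 0.58; 0.133 -0.059 0.406 0 0 0.0689 0.58; 0.166 -0.073 0.508 0 0 0.0861 0.58"
}}

```text
time_s: 9.1
ee_pos: [0.4407, -0.3225, 0.0583]
ee_rot: [[0.375, 0.927, -0.001], [0.927, -0.375, 0.0], [-0.0, -0.001, -1.0]]
wrist_force: [1.0, -0.2, -0.0]
gripper_width: 0.0495
finger_force: 0.0
```

Request:
{"method": "send_rows", "body": {
  "steps": "0 0 0 0 0 0 0.58; 0 0 0 0 0 0 0.58; 0 0 0.09 0 0 0 0.58; 0 0 0.18 0 0 0 0.58; 0 0 0.18 0 0 0 0.58"
}}

```text
time_s: 9.6
ee_pos: [0.4406, -0.3239, 0.0052]
ee_rot: [[0.37, 0.929, -0.001], [0.929, -0.37, 0.001], [0.001, -0.001, -1.0]]
wrist_force: [-1.1, -0.3, 0.8]
gripper_width: 0.0499
finger_force: 0.0
```

Run:
```python
from h import *
s=ctrl.get_state(); print(s['ee_pos'],head(s['ee_rot']),s['gripper_width'],s['wrist_force'])
```

```text
[ 0.44057593 -0.32392274  0.00521035] -21.70921405965011 0.049899345984662065 [-1.10683613 -0.29332702  0.75137062]
```

Request:
{"method": "send_rows", "body": {
  "steps": "0 0 0 0 0 0 0; 0 0 0 0 0 0 0; 0 0 0 0 0 0 0; 0 0 0 0 0 0 0; 0 0 0 0 0 0 0",
  "squeeze": 30
}}

```text
time_s: 10.1
ee_pos: [0.4412, -0.3247, 0.0076]
ee_rot: [[0.372, 0.928, 0.002], [0.928, -0.372, -0.002], [-0.001, 0.003, -1.0]]
wrist_force: [0.5, -0.8, 8.7]
gripper_width: 0.0342
finger_force: 31.4
```

Request:
{"method": "send_rows", "body": {
  "steps": "0 0 0 0 0 0 0; 0 0 -0.05 0 0 0 0; 0 0 -0.15 0 0 0 0; 0 0 -0.28 0 0 0 0; 0 0 -0.4 0 0 0 0"
}}

```text
time_s: 10.6
ee_pos: [0.4401, -0.324, 0.1282]
ee_rot: [[0.372, 0.928, 0.0], [0.928, -0.372, -0.0], [-0.0, 0.0, -1.0]]
wrist_force: [0.7, -0.8, -0.4]
gripper_width: 0.0341
finger_force: 30.4
```

Run:
```python
from h import *
plan([(.5724,-.3218,.14,9,0,2),(.5724,-.3218,.05,9,0,2),(.5724,-.3218,.028,9,0,1)],v=.04,w=7)
```

```text
0.034 0.081 -0.008 0 0 -0.0171 0; 0.068 0.163 -0.016 0 0 -0.0343 0; 0.103 0.244 -0.024 0 0 -0.0514 0; 0.137 0.325 -0.031 0 0 -0.0686 0; 0.171 0.407 -0.039 0 0.0001 -0.0857 0
0 0 0 0.0001 0 0 0; 0 0 0 0.0001 0 0 0; 0 0 0.1 0.0001 0 0 0; 0 0 0.2 0.0001 0 0 0; 0 0 0.3 0.0001 0 0 0
0 0 0 0 0 0 0; 0 0 0 0 0 0 0; 0 0 0.073 0 0 0 0; 0 0 0.073 0 0 0 0
```

Request:
{"method": "send_rows", "body": {
  "steps": "0.034 0.081 -0.008 0 0 -0.0171 0; 0.068 0.163 -0.016 0 0 -0.0343 0; 0.103 0.244 -0.024 0 0 -0.0514 0; 0.137 0.325 -0.031 0 0 -0.0686 0; 0.171 0.407 -0.039 0 0 -0.0857 0"
}}

```text
time_s: 11.1
ee_pos: [0.5737, -0.3217, 0.1388]
ee_rot: [[-0.161, 0.987, 0.001], [0.987, 0.161, -0.001], [-0.001, 0.0, -1.0]]
wrist_force: [0.2, 0.1, -0.1]
gripper_width: 0.0343
finger_force: 30.5
```

Request:
{"method": "send_rows", "body": {
  "steps": "0 0 0 0 0 0 0; 0 0 0 0 0 0 0; 0 0 0.1 0 0 0 0; 0 0 0.2 0 0 0 0; 0 0 0.3 0 0 0 0"
}}

```text
time_s: 11.6
ee_pos: [0.5714, -0.3222, 0.0475]
ee_rot: [[-0.154, 0.988, -0.0], [0.988, 0.154, -0.001], [-0.001, -0.0, -1.0]]
wrist_force: [0.5, -0.6, 0.1]
gripper_width: 0.0345
finger_force: 30.4
```

Request:
{"method": "send_rows", "body": {
  "steps": "0 0 0 0 0 0 0; 0 0 0 0 0 0 0; 0 0 0.05 0 0 0 0; 0 0 0.07 0 0 0 0; 0 0 0.07 0 0 0 0"
}}

```text
time_s: 12.1
ee_pos: [0.5723, -0.3215, 0.0263]
ee_rot: [[-0.156, 0.988, -0.001], [0.988, 0.156, 0.001], [0.001, -0.001, -1.0]]
wrist_force: [-0.7, 0.3, -0.5]
gripper_width: 0.0343
finger_force: 30.4
```

Run:
```python
from h import *
s=ctrl.get_state(); print(s['ee_pos'],head(s['ee_rot']),s['gripper_width'],s['wrist_force'])
```

```text
[ 0.57233545 -0.32151588  0.02629092] 8.979260216325706 0.03433816236219857 [-0.70301839  0.26388316 -0.5026489 ]
```

Lower in small steps to contact, then release and rise.

Request:
{"method": "send_rows", "body": {
  "steps": "0 0 0.004 0 0 0 0; 0 0 0.008 0 0 0 0; 0 0 0.011 0 0 0 0; 0 0 0.011 0 0 0 0"
}}

```text
time_s: 12.5
ee_pos: [0.5729, -0.3219, 0.0237]
ee_rot: [[-0.156, 0.988, 0.0], [0.988, 0.156, -0.0], [-0.0, 0.0, -1.0]]
wrist_force: [-1.3, -0.1, 1.9]
gripper_width: 0.0343
finger_force: 30.6
```

Request:
{"method": "send_rows", "body": {
  "steps": "0 0 0 0 0 0 0.58; 0 0 0 0 0 0 0.58; 0 0 0 0 0 0 0.58; 0 0 -0.05 0 0 0 0.58; 0 0 -0.15 0 0 0 0.58"
}}

```text
time_s: 13.0
ee_pos: [0.5715, -0.321, 0.0677]
ee_rot: [[-0.156, 0.988, -0.004], [0.988, 0.156, 0.002], [0.002, -0.003, -1.0]]
wrist_force: [0.6, 0.2, -0.5]
gripper_width: 0.0497
finger_force: 0.0
```

Request:
{"method": "send_rows", "body": {
  "steps": "0 0 -0.12 0 0 0 0.7; 0 0 -0.26 0 0 0 0.7; -0.02 -0.1 -0.35 0 0 0 0.7; -0.05 -0.2 -0.42 0 0 0 0.7; -0.08 -0.3 -0.5 0 0 0 0.7"
}}

```text
time_s: 13.5
ee_pos: [0.4863, -0.3598, 0.2205]
ee_rot: [[-0.156, 0.988, 0.001], [0.988, 0.156, -0.0], [-0.001, 0.001, -1.0]]
wrist_force: [-0.3, -0.4, 0.3]
gripper_width: 0.0598
finger_force: 0.0
```

Request:
{"method": "send_rows", "body": {
  "steps": "0 0 0 0 0 0 0.7; 0 0 0 0 0 0 0.7; 0 0 0 0 0 0 0.7"
}}

```text
time_s: 13.8
ee_pos: [0.4883, -0.3586, 0.2183]
ee_rot: [[-0.157, 0.988, 0.0], [0.988, 0.157, 0.001], [0.001, 0.0, -1.0]]
wrist_force: [0.4, -0.2, 0.4]
gripper_width: 0.06
finger_force: 0.0
```

Run:
```python
from h import *
c,W=wrist('w4')
plan([(.44,0,.25,5,.7,0),(.45,.37,.25,5,.7,2)],v=.048,w=7)
```

```text
w4 13.8 [ 0.4883 -0.3586  0.2183] 9.05
0.151 0.004 -0.013 0 0 0.0014 0.7; 0.301 0.007 -0.026 0 0 0.0028 0.7; 0.452 0.011 -0.04 0 -0.0001 0.0042 0.7; 0.603 0.015 -0.053 0 -0.0001 0.0057 0.7; 0.753 0.018 -0.066 0 -0.0001 0.0071 0.7
0.151 -0.003 -0.013 0 0 0.0014 0.7; 0.302 -0.006 -0.027 0 0 0.0028 0.7; 0.452 -0.009 -0.04 0 -0.0001 0.0042 0.7; 0.605 0.013 -0.04 0 -0.0001 0.0042 0.7; 0.758 0.035 -0.04 0 -0.0001 0.0042 0.7
0.153 0.017 0 0 0 0 0.7; 0.306 0.035 0 0 0 0 0.7; 0.459 0.052 0 0 0 0 0.7; 0.613 0.07 0 0 0 0 0.7; 0.766 0.088 0 0 0 0 0.7
0.153 0.017 0 0 0 0 0.7; 0.153 0.017 0 0 0 0 0.7; 0.153 0.017 0 0 0 0 0.7
```

View pics/w4.png

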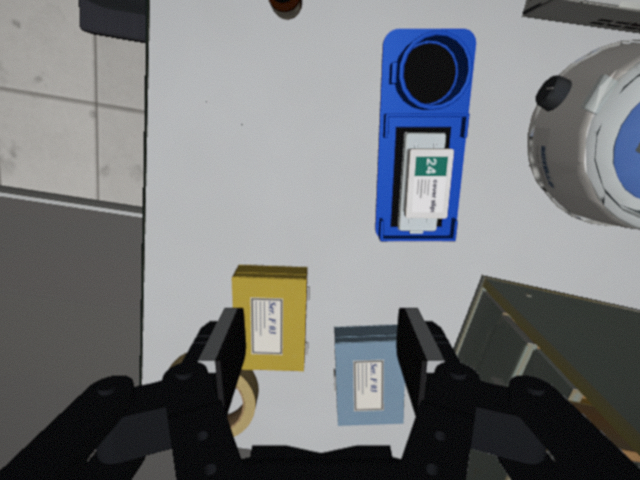

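The box lies lengthways on the mailer at (429,184). I'll check the offset from the saved cloud while travelling to the dropper bottle.

Request:
{"method": "send_rows", "body": {
  "steps": "0.151 0.004 -0.013 0 0 0.0014 0.7; 0.301 0.007 -0.026 0 0 0.0028 0.7; 0.452 0.011 -0.04 0 0 0.0042 0.7; 0.603 0.015 -0.053 0 0 0.0057 0.7; 0.753 0.018 -0.066 0 0 0.0071 0.7"
}}

```text
time_s: 14.35
ee_pos: [0.4574, -0.133, 0.2377]
ee_rot: [[-0.113, 0.994, -0.001], [0.994, 0.113, 0.0], [0.0, -0.001, -1.0]]
wrist_force: [0.4, 0.7, 0.8]
gripper_width: 0.0599
finger_force: 0.0
```

Request:
{"method": "send_rows", "body": {
  "steps": "0.151 -0.003 -0.013 0 0 0.0014 0.7; 0.302 -0.006 -0.027 0 0 0.0028 0.7; 0.452 -0.009 -0.04 0 0 0.0042 0.7; 0.605 0.013 -0.04 0 0 0.0042 0.7; 0.758 0.035 -0.04 0 0 0.0042 0.7"
}}

```text
time_s: 14.85
ee_pos: [0.4421, 0.0943, 0.2501]
ee_rot: [[-0.087, 0.996, -0.0], [0.996, 0.087, -0.0], [-0.0, -0.0, -1.0]]
wrist_force: [1.2, -0.6, 0.0]
gripper_width: 0.0599
finger_force: 0.0
```

Request:
{"method": "send_rows", "body": {
  "steps": "0.153 0.017 0 0 0 0 0.7; 0.306 0.035 0 0 0 0 0.7; 0.459 0.052 0 0 0 0 0.7; 0.613 0.07 0 0 0 0 0.7; 0.766 0.088 0 0 0 0 0.7"
}}

```text
time_s: 15.35
ee_pos: [0.4483, 0.3257, 0.2495]
ee_rot: [[-0.088, 0.996, -0.001], [0.996, 0.088, -0.001], [-0.001, -0.001, -1.0]]
wrist_force: [1.4, 0.0, -0.1]
gripper_width: 0.0599
finger_force: 0.0
```

Request:
{"method": "send_rows", "body": {
  "steps": "0.153 0.017 0 0 0 0 0.7; 0.153 0.017 0 0 0 0 0.7; 0.153 0.017 0 0 0 0 0.7; 0.153 0.017 0 0 0 0 0.7"
}}

```text
time_s: 15.75
ee_pos: [0.4502, 0.368, 0.2496]
ee_rot: [[-0.085, 0.996, -0.001], [0.996, 0.085, -0.002], [-0.002, -0.001, -1.0]]
wrist_force: [0.5, -0.4, 0.0]
gripper_width: 0.0596
finger_force: 0.0
```

Run:
```python
from h import *
W=np.load('w4.npy'); B=W[135:235,390:460].reshape(-1,3)
t=B[(B[:,2]>.032)&(B[:,2]<.042)]; show('box',t); print(np.median(t[:,2])) 
t=B[(B[:,2]>.0145)&(B[:,2]<.0175)]; print(len(t))
c,W=wrist('w5')
```

```text
box centre [ 572.  -319.9] size [35.4 57.1] ang 9.1
0.03728032071728063
1121
w5 15.75 [0.4502 0.368  0.2496] 4.89
```

View pics/w5.png

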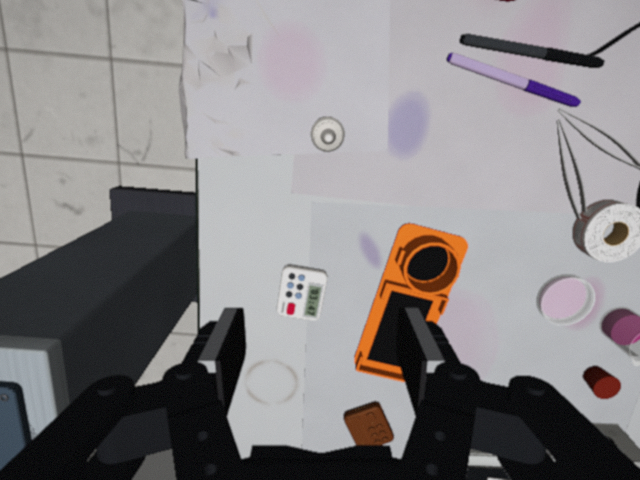

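The dropper bottle is seen from above at (328,134), the timer is at (302,292), and the orange carrier's well is at (431,262). The cover slip box is centred on the mailer to within about 2 mm.

Run:
```python
from h import *
s=ctrl.get_state(); c=ctrl.camera('wrist'); W=cloud(c,s['ee_rot'],s['ee_pos'])
B=W[105:165,300:360].reshape(-1,3)
for lo,hi in [(.02,.045),(.045,.07),(.07,.103)]:
    t=B[(B[:,2]>lo)&(B[:,2]<hi)]
    if len(t): print(lo,len(t),((t.min(0)+t.max(0))/2).round(4),np.ptp(t,axis=0).round(4))
T=W[255:330,265:335].reshape(-1,3); t=T[(T[:,2]>.009)&(T[:,2]<.02)]; show('timer',t)
hsv=cv2.cvtColor(c['pixels'],cv2.COLOR_RGB2HSV); m=cv2.inRange(hsv,(8,150,60),(22,255,255)); m[:200]=0; m[390:]=0; m[:,:345]=0;m[:,480:]=0
P=W[m>0]; P=P[(P[:,2]>0)&(P[:,2]<.034)]; show('orange',P)
rim=P[(P[:,2]>.027)];A=np.c_[2*rim[:,:2],np.ones(len(rim))]; x=np.linalg.lstsq(A,(rim[:,:2]**2).sum(1),rcond=None)[0]; print('rim centre',x[:2].round(4),len(rim))
```

```text
0.02 7 [0.4447 0.4442 0.0304] [0.0093 0.0039 0.0196]
0.045 380 [0.4498 0.4316 0.0546] [0.0281 0.0284 0.013 ]
0.07 591 [0.4499 0.4319 0.0857] [0.0205 0.0206 0.0273]
timer centre [437.9 264.8] size [57.9 47.9] ang 85.2
orange centre [555.1 257.5] size [176.4  75.8] ang 79.8
rim centre [0.5642 0.3118] 640
```

Run:
```python
from h import *
plan([(.4499,.4317,.16,5,.7,1),(.4499,.4317,.034,5,.7,2)],v=.045,w=7)
```

```text
0.071 0.005 0.1 0 0 -0.0002 0.7; 0.142 0.01 0.2 0 0.0001 -0.0003 0.7; 0.213 0.016 0.301 0 0.0001 -0.0005 0.7; 0.213 0.016 0.301 0 0.0001 -0.0005 0.7; 0.213 0.016 0.441 0 0.0001 -0.0005 0.7
0 0 0.14 0 0 0 0.7; 0 0 0.28 0 0 0 0.7; 0 0 0.28 0 0 0 0.7; 0 0 0.28 0 0 0 0.7
```

Request:
{"method": "send_rows", "body": {
  "steps": "0.071 0.005 0.1 0 0 0 0.7; 0.142 0.01 0.2 0 0 0 0.7; 0.213 0.016 0.301 0 0 0 0.7; 0.213 0.016 0.301 0 0 0 0.7; 0.213 0.016 0.441 0 0 0 0.7"
}}

```text
time_s: 16.35
ee_pos: [0.4526, 0.4343, 0.1217]
ee_rot: [[-0.085, 0.996, 0.006], [0.996, 0.085, 0.005], [0.005, 0.006, -1.0]]
wrist_force: [0.5, 0.9, -1.3]
gripper_width: 0.0599
finger_force: 0.0
```

Request:
{"method": "send_rows", "body": {
  "steps": "0 0 0.14 0 0 0 0.7; 0 0 0.28 0 0 0 0.7; 0 0 0.28 0 0 0 0.7; 0 0 0.28 0 0 0 0.7; 0 0 0.28 0 0 0 0.7"
}}

```text
time_s: 16.85
ee_pos: [0.4513, 0.4335, 0.0367]
ee_rot: [[-0.085, 0.996, 0.003], [0.996, 0.085, 0.003], [0.002, 0.003, -1.0]]
wrist_force: [0.7, -0.6, -0.8]
gripper_width: 0.0598
finger_force: 0.0
```

Request:
{"method": "send_rows", "body": {
  "steps": "0 0 0 0 0 0 0; 0 0 0 0 0 0 0; 0 0 0 0 0 0 0; 0 0 0 0 0 0 0; 0 0 0 0 0 0 0",
  "squeeze": 25
}}

```text
time_s: 17.35
ee_pos: [0.4502, 0.4337, 0.0356]
ee_rot: [[-0.086, 0.996, 0.001], [0.996, 0.086, 0.002], [0.002, 0.002, -1.0]]
wrist_force: [-1.4, -1.5, 9.1]
gripper_width: 0.0285
finger_force: 24.0
```

Request:
{"method": "send_rows", "body": {
  "steps": "0 0 0 0 0 0 0; 0 0 -0.05 0 0 0 0; 0 0 -0.15 0 0 0 0; 0 0 -0.28 0 0 0 0; 0 0 -0.4 0 0 0 0"
}}

```text
time_s: 17.85
ee_pos: [0.4496, 0.4329, 0.1565]
ee_rot: [[-0.086, 0.996, 0.0], [0.996, 0.086, 0.0], [0.0, 0.001, -1.0]]
wrist_force: [2.1, 0.4, -1.4]
gripper_width: 0.0282
finger_force: 24.8
```

Run:
```python
from h import *
plan([(.45,.38,.22,5,0,0),(.44,0,.22,5,0,0),(.45,-.18,.20,9,0,0),(.5575,-.2346,.18,9,0,2)],v=.042,w=7)
```

```text
-0.088 -0.007 -0.106 0 0 -0.0001 0; -0.176 -0.014 -0.212 0.0001 0 -0.0003 0; -0.302 -0.028 -0.212 0.0001 0 -0.0003 0; -0.427 -0.042 -0.212 0.0001 0 -0.0003 0; -0.553 -0.056 -0.212 0.0001 0 -0.0003 0
-0.126 -0.015 0 0 0 0 0; -0.252 -0.029 0 0 0 0 0; -0.378 -0.043 0 0 0 0 0; -0.504 -0.058 0 0 0 0 0; -0.63 -0.072 0 0 0 0 0
-0.126 -0.015 0 0 0 0 0; -0.252 -0.029 0 0 0 0 0; -0.372 -0.033 0.013 0 0 -0.0022 0; -0.492 -0.037 0.027 0 0 -0.0044 0; -0.612 -0.04 0.04 0 0 -0.0066 0
-0.12 -0.009 0.013 0 0 -0.0022 0; -0.24 -0.018 0.027 0 0 -0.0045 0; -0.315 0.093 0.049 0 0 -0.0045 0; -0.391 0.203 0.071 0 0 -0.0045 0; -0.466 0.314 0.093 0 0 -0.0045 0
0 0 0 0 0 0 0; 0 0 0 0 0 0 0
```

Request:
{"method": "send_rows", "body": {
  "steps": "-0.088 -0.007 -0.106 0 0 0 0; -0.176 -0.014 -0.212 0 0 0 0; -0.302 -0.028 -0.212 0 0 0 0; -0.427 -0.042 -0.212 0 0 0 0; -0.553 -0.056 -0.212 0 0 0 0"
}}

```text
time_s: 18.35
ee_pos: [0.4469, 0.2649, 0.219]
ee_rot: [[-0.086, 0.996, 0.001], [0.996, 0.086, 0.001], [0.001, 0.001, -1.0]]
wrist_force: [0.9, -0.6, -0.9]
gripper_width: 0.0282
finger_force: 24.9
```

Request:
{"method": "send_rows", "body": {
  "steps": "-0.126 -0.015 0 0 0 0 0; -0.252 -0.029 0 0 0 0 0; -0.378 -0.043 0 0 0 0 0; -0.504 -0.058 0 0 0 0 0; -0.63 -0.072 0 0 0 0 0"
}}

```text
time_s: 18.85
ee_pos: [0.4415, 0.0746, 0.2187]
ee_rot: [[-0.086, 0.996, 0.001], [0.996, 0.086, 0.001], [0.001, 0.001, -1.0]]
wrist_force: [1.1, -0.7, -0.3]
gripper_width: 0.0285
finger_force: 24.9
```

Request:
{"method": "send_rows", "body": {
  "steps": "-0.126 -0.015 0 0 0 0 0; -0.252 -0.029 0 0 0 0 0; -0.372 -0.033 0.013 0 0 -0.0022 0; -0.492 -0.037 0.027 0 0 -0.0044 0; -0.612 -0.04 0.04 0 0 -0.0066 0"
}}

```text
time_s: 19.35
ee_pos: [0.4454, -0.1093, 0.2066]
ee_rot: [[-0.127, 0.992, 0.002], [0.992, 0.127, 0.0], [0.0, 0.002, -1.0]]
wrist_force: [0.1, 0.7, -0.6]
gripper_width: 0.0284
finger_force: 24.9
```

Request:
{"method": "send_rows", "body": {
  "steps": "-0.12 -0.009 0.013 0 0 -0.0022 0; -0.24 -0.018 0.027 0 0 -0.0045 0; -0.315 0.093 0.049 0 0 -0.0045 0; -0.391 0.203 0.071 0 0 -0.0045 0; -0.466 0.314 0.093 0 0 -0.0045 0"
}}

```text
time_s: 19.85
ee_pos: [0.5579, -0.2356, 0.1787]
ee_rot: [[-0.154, 0.988, 0.001], [0.988, 0.154, 0.0], [-0.0, 0.001, -1.0]]
wrist_force: [1.2, 0.3, 0.4]
gripper_width: 0.0281
finger_force: 24.9
```

Request:
{"method": "send_rows", "body": {
  "steps": "0 0 0 0 0 0 0; 0 0 0 0 0 0 0; 0 0 0 0 0 0 0"
}}

```text
time_s: 20.15
ee_pos: [0.5559, -0.2343, 0.1783]
ee_rot: [[-0.155, 0.988, -0.0], [0.988, 0.155, 0.0], [0.0, -0.0, -1.0]]
wrist_force: [0.1, 0.4, -0.9]
gripper_width: 0.0281
finger_force: 25.0
```

Run:
```python
from h import *
s=ctrl.get_state(); print(s['ee_pos'],s['gripper_width'])
plan([(.5577,-.2346,.09,9,0,1),(.5577,-.2346,.055,9,0,1),(.5577,-.2346,.041,9,0,2)],v=.03,w=7)
```

```text
[ 0.55592948 -0.23426027  0.17829288] 0.02812252661254371
-0.001 0.002 0.098 0 0 -0.0001 0; -0.001 0.004 0.196 0 0 -0.0002 0; -0.002 0.006 0.294 0 0 -0.0003 0; -0.002 0.006 0.294 0 0 -0.0003 0; -0.002 0.006 0.353 0 0 -0.0003 0
0 0 0.058 0 0 0 0; 0 0 0.058 0 0 0 0; 0 0 0.105 0 0 0 0; 0 0 0.105 0 0 0 0; 0 0 0.105 0 0 0 0
```

Request:
{"method": "send_rows", "body": {
  "steps": "-0.001 0.002 0.098 0 0 0 0; -0.001 0.004 0.196 0 0 0 0; -0.002 0.006 0.294 0 0 0 0; -0.002 0.006 0.294 0 0 0 0; -0.002 0.006 0.353 0 0 0 0"
}}

```text
time_s: 20.65
ee_pos: [0.5594, -0.2352, 0.0743]
ee_rot: [[-0.155, 0.988, 0.003], [0.988, 0.155, -0.001], [-0.002, 0.003, -1.0]]
wrist_force: [0.7, -0.6, -0.6]
gripper_width: 0.0281
finger_force: 25.0
```

Request:
{"method": "send_rows", "body": {
  "steps": "0 0 0.058 0 0 0 0; 0 0 0.058 0 0 0 0; 0 0 0.09 0 0 0 0; 0 0 0.105 0 0 0 0; 0 0 0.105 0 0 0 0"
}}

```text
time_s: 21.15
ee_pos: [0.5586, -0.2348, 0.0404]
ee_rot: [[-0.155, 0.988, -0.0], [0.988, 0.155, 0.0], [0.0, 0.0, -1.0]]
wrist_force: [0.6, 0.2, -1.0]
gripper_width: 0.0283
finger_force: 25.0
```

Nudge down to contact, then release and rise straight up.

Request:
{"method": "send_rows", "body": {
  "steps": "0 0 0.003 0 0 0 0; 0 0 0.005 0 0 0 0; 0 0 0.005 0 0 0 0; 0 0 0.005 0 0 0 0.5; 0 0 0.005 0 0 0 0.5"
}}

```text
time_s: 21.65
ee_pos: [0.5588, -0.2349, 0.0389]
ee_rot: [[-0.155, 0.988, 0.0], [0.988, 0.155, -0.0], [-0.0, 0.0, -1.0]]
wrist_force: [0.3, -0.0, 0.0]
gripper_width: 0.0425
finger_force: 0.0
```

Request:
{"method": "send_rows", "body": {
  "steps": "0 0 0 0 0 0 0.6; 0 0 0 0 0 0 0.6; 0 0 -0.06 0 0 0 0.6; 0 0 -0.16 0 0 0 0.6; 0 0 -0.3 0 0 0 0.6"
}}

```text
time_s: 22.15
ee_pos: [0.5575, -0.2343, 0.128]
ee_rot: [[-0.155, 0.988, -0.004], [0.988, 0.155, 0.001], [0.002, -0.003, -1.0]]
wrist_force: [0.1, -0.4, -0.2]
gripper_width: 0.0515
finger_force: 0.0
```

Run:
```python
from h import *
plan([(.557,-.2346,.20,9,.6,0),(.45,-.20,.25,9,.75,0),(.44,0,.25,0,.75,0),(.438,.24,.25,-4.8,.75,2)],v=.046,w=7)
```

```text
0 -0.001 -0.12 -0.0003 -0.0001 -0.0001 0.6; 0 -0.003 -0.24 -0.0006 -0.0003 -0.0002 0.6; 0.056 -0.114 -0.295 -0.0006 -0.0003 -0.0002 0.75; 0.113 -0.226 -0.35 -0.0006 -0.0003 -0.0002 0.75; 0.169 -0.338 -0.405 -0.0006 -0.0003 -0.0002 0.75
0.133 0.015 0 0 0 0.005 0.75; 0.266 0.029 0 0 0 0.01 0.75; 0.398 0.043 0 0 0 0.015 0.75; 0.531 0.057 0 0.0001 0 0.02 0.75; 0.664 0.072 0 0.0001 0 0.025 0.75
0.133 -0.002 0 0 0 0.0022 0.75; 0.266 -0.003 0 0 0 0.0044 0.75; 0.4 -0.004 0 0 0 0.0066 0.75; 0.533 -0.005 0 0 0 0.0088 0.75; 0.666 -0.006 0 0 0 0.0111 0.75
0.133 -0.011 0 0 0 0.0022 0.75; 0.133 -0.011 0 0 0 0.0022 0.75; 0.133 -0.011 0 0 0 0.0022 0.75
```

Request:
{"method": "send_rows", "body": {
  "steps": "0 -0.001 -0.12 0 0 0 0.6; 0 -0.003 -0.24 0 0 0 0.6; 0.056 -0.114 -0.295 0 0 0 0.75; 0.113 -0.226 -0.35 0 0 0 0.75; 0.169 -0.338 -0.405 0 0 0 0.75"
}}

```text
time_s: 22.65
ee_pos: [0.4492, -0.2001, 0.2506]
ee_rot: [[-0.155, 0.988, -0.0], [0.988, 0.155, 0.0], [0.0, -0.0, -1.0]]
wrist_force: [-0.3, 0.2, 0.5]
gripper_width: 0.0641
finger_force: 0.0
```

Request:
{"method": "send_rows", "body": {
  "steps": "0.133 0.015 0 0 0 0.005 0.75; 0.266 0.029 0 0 0 0.01 0.75; 0.398 0.043 0 0 0 0.015 0.75; 0.531 0.057 0 0 0 0.02 0.75; 0.664 0.072 0 0 0 0.025 0.75"
}}

```text
time_s: 23.15
ee_pos: [0.4406, 0.0012, 0.2504]
ee_rot: [[0.003, 1.0, 0.0], [1.0, -0.003, 0.0], [0.0, 0.0, -1.0]]
wrist_force: [0.3, -0.5, -1.0]
gripper_width: 0.0639
finger_force: 0.0
```

Request:
{"method": "send_rows", "body": {
  "steps": "0.133 -0.002 0 0 0 0.0022 0.75; 0.266 -0.003 0 0 0 0.0044 0.75; 0.4 -0.004 0 0 0 0.0066 0.75; 0.5 -0.005 0 0 0 0.0088 0.75; 0.5 -0.006 0 0 0 0.0111 0.75"
}}

```text
time_s: 23.65
ee_pos: [0.4391, 0.1542, 0.2499]
ee_rot: [[0.066, 0.998, -0.0], [0.998, -0.066, 0.001], [0.001, -0.0, -1.0]]
wrist_force: [-0.3, -1.1, -0.7]
gripper_width: 0.0643
finger_force: 0.0
```

Request:
{"method": "send_rows", "body": {
  "steps": "0 0 0 0 0 0 0.75; 0 0 0 0 0 0 0.75; 0 0 0 0 0 0 0.75"
}}

```text
time_s: 23.95
ee_pos: [0.4396, 0.1484, 0.2503]
ee_rot: [[0.073, 0.997, 0.0], [0.997, -0.073, -0.0], [-0.0, 0.0, -1.0]]
wrist_force: [0.3, -0.3, -0.5]
gripper_width: 0.0639
finger_force: 0.0
```

Run:
```python
from h import *
c,W=wrist('w6'); save(ctrl.camera('scene'),'s2.png')
a=cv2.imread('pics/w6.png'); b=cv2.imread('pics/s2.png')[215:375,380:580]; b=cv2.resize(b,(400,320),interpolation=cv2.INTER_CUBIC)
o=np.zeros((320,800,3),np.uint8); o[:,:400]=cv2.resize(a,(400,300)).repeat(1,0)[:300].__class__((320,400,3),np.uint8) if 0 else cv2.copyMakeBorder(cv2.resize(a,(400,300)),0,20,0,0,0); o[:,400:]=b
cv2.imwrite('pics/m6.png',o)
s=ctrl.get_state()
hsv=cv2.cvtColor(c['pixels'],cv2.COLOR_RGB2HSV); m=cv2.inRange(hsv,(8,180,90),(22,255,255)); m[:,:345]=0; m[330:]=0
m=cv2.morphologyEx(m,cv2.MORPH_OPEN,np.ones((3,3)))
P=W[m>0]; P=P[(P[:,2]>0)&(P[:,2]<.034)&(P[:,1]>.14)]; show('orange',P)
rim=P[(P[:,2]>.027)];A=np.c_[2*rim[:,:2],np.ones(len(rim))]; x=np.linalg.lstsq(A,(rim[:,:2]**2).sum(1),rcond=None)[0]; print('rim centre',x[:2].round(4),len(rim))
B=W.reshape(-1,3); t=B[(abs(B[:,0]-.438)<.05)&(abs(B[:,1]-.265)<.05)&(B[:,2]>.009)&(B[:,2]<.02)]; show('timer',t)
```

```text
w6 23.95 [0.4396 0.1484 0.2503] -4.19
orange centre [552.5 241.7] size [148.4  75. ] ang 79.8
rim centre [0.5642 0.3104] 497
timer centre [438.1 264.4] size [57.6 48. ] ang 84.8
```

View pics/m6.png

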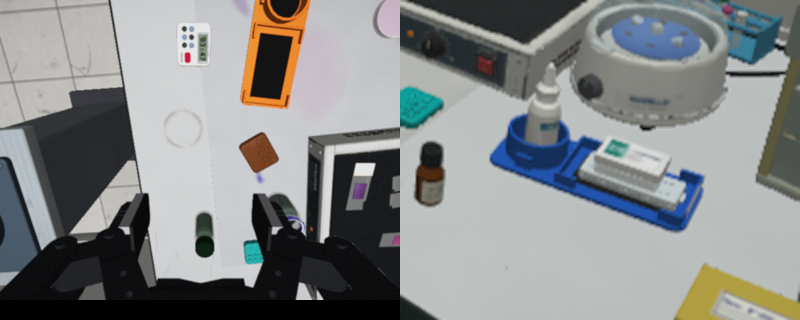

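The blue kit is right: the dropper bottle is upright in the well and the box sits on the mailer. Next is the timer.

Run:
```python
from h import *
plan([(.438,.2646,.15,-5,.75,0),(.438,.2646,.05,-5,.75,1),(.438,.2646,.006,-5,.75,2)],v=.045,w=7)
```

```text
0.096 -0.008 0.084 0 0 0.0006 0.75; 0.192 -0.017 0.167 0 0 0.0011 0.75; 0.289 -0.025 0.251 0 0 0.0017 0.75; 0.385 -0.033 0.334 0 0 0.0023 0.75; 0.385 -0.034 0.445 0 0 0.0023 0.75
0 0 0.112 0 0 0 0.75; 0 0 0.223 0 0 0 0.75; 0 0 0.223 0 0 0 0.75; 0 0 0.369 0 0 0 0.75; 0 0 0.369 0 0 0 0.75
0 0 0 0 0 0 0.75
```

Request:
{"method": "send_rows", "body": {
  "steps": "0.096 -0.008 0.084 0 0 0.0006 0.75; 0.192 -0.017 0.167 0 0 0.0011 0.75; 0.289 -0.025 0.251 0 0 0.0017 0.75; 0.385 -0.033 0.334 0 0 0.0023 0.75; 0.385 -0.034 0.445 0 0 0.0023 0.75"
}}

```text
time_s: 24.55
ee_pos: [0.438, 0.27, 0.1161]
ee_rot: [[0.082, 0.997, 0.002], [0.997, -0.082, 0.003], [0.003, 0.002, -1.0]]
wrist_force: [-0.0, 0.8, -0.2]
gripper_width: 0.0643
finger_force: 0.0
```

Request:
{"method": "send_rows", "body": {
  "steps": "0 0 0.112 0 0 0 0.75; 0 0 0.223 0 0 0 0.75; 0 0 0.3 0 0 0 0.75; 0 0 0.369 0 0 0 0.75; 0 0 0.369 0 0 0 0.75"
}}

```text
time_s: 25.05
ee_pos: [0.4366, 0.2643, 0.0039]
ee_rot: [[0.086, 0.996, -0.003], [0.996, -0.086, -0.002], [-0.003, -0.003, -1.0]]
wrist_force: [0.2, 0.2, 0.3]
gripper_width: 0.0641
finger_force: 0.0
```

Request:
{"method": "send_rows", "body": {
  "steps": "0 0 0 0 0 0 0.75; 0 0 0 0 0 0 0.75"
}}

```text
time_s: 25.25
ee_pos: [0.4383, 0.2658, 0.0071]
ee_rot: [[0.086, 0.996, 0.001], [0.996, -0.086, 0.001], [0.001, 0.001, -1.0]]
wrist_force: [-0.2, 0.7, 0.1]
gripper_width: 0.0643
finger_force: 0.0
```

Request:
{"method": "send_rows", "body": {
  "steps": "0 0 0.003 0 0 0 0; 0 0 0.003 0 0 0 0; 0 0 0.003 0 0 0 0; 0 0 0.003 0 0 0 0; 0 0 0.003 0 0 0 0",
  "squeeze": 35
}}

```text
time_s: 25.75
ee_pos: [0.4381, 0.266, 0.0064]
ee_rot: [[0.086, 0.996, 0.002], [0.996, -0.086, 0.001], [0.001, 0.002, -1.0]]
wrist_force: [-1.8, 0.0, 8.3]
gripper_width: 0.0467
finger_force: 34.8
```

Request:
{"method": "send_rows", "body": {
  "steps": "0 0 0 0 0 0 0; 0 0 -0.04 0 0 0 0; 0 0 -0.12 0 0 0 0; 0 0 -0.22 0 0 0 0; 0 0 -0.32 0 0 0 0"
}}

```text
time_s: 26.25
ee_pos: [0.4374, 0.2654, 0.103]
ee_rot: [[0.086, 0.996, 0.0], [0.996, -0.086, 0.0], [0.0, 0.0, -1.0]]
wrist_force: [0.3, 0.1, -0.2]
gripper_width: 0.0467
finger_force: 36.7
```

Run:
```python
from h import *
plan([(.5495,.2264,.11,-10.2,0,2),(.5495,.2264,.05,-10.2,0,1),(.5495,.2264,.018,-10.2,0,2)],v=.035,w=7)
```

```text
-0.024 0.096 -0.006 0 0 0.0037 0; -0.049 0.192 -0.012 0 0 0.0073 0; -0.073 0.288 -0.017 0 0 0.011 0; -0.098 0.384 -0.023 0 0 0.0147 0; -0.098 0.384 -0.023 0 0 0.0147 0
0 0 0 0 0 0 0; 0 0 0.1 0 0 0 0; 0 0 0.2 0 0 0 0; 0 0 0.2 0 0 0 0; 0 0 0.307 0 0 0 0
0 0 0 0 0 0 0; 0 0 0 0 0 0 0
```

Request:
{"method": "send_rows", "body": {
  "steps": "-0.024 0.096 -0.006 0 0 0.0037 0; -0.049 0.192 -0.012 0 0 0.0073 0; -0.073 0.288 -0.017 0 0 0.011 0; -0.098 0.384 -0.023 0 0 0.0147 0; -0.098 0.384 -0.023 0 0 0.0147 0"
}}

```text
time_s: 26.75
ee_pos: [0.5538, 0.224, 0.1096]
ee_rot: [[0.182, 0.983, 0.005], [0.983, -0.182, -0.001], [0.0, 0.005, -1.0]]
wrist_force: [0.5, 0.2, -1.1]
gripper_width: 0.0465
finger_force: 36.7
```

Request:
{"method": "send_rows", "body": {
  "steps": "0 0 0 0 0 0 0; 0 0 0.1 0 0 0 0; 0 0 0.2 0 0 0 0; 0 0 0.25 0 0 0 0; 0 0 0.307 0 0 0 0"
}}

```text
time_s: 27.25
ee_pos: [0.5482, 0.2273, 0.0155]
ee_rot: [[0.175, 0.984, -0.001], [0.984, -0.175, 0.0], [-0.0, -0.001, -1.0]]
wrist_force: [0.3, 0.6, -0.7]
gripper_width: 0.0464
finger_force: 36.7
```

Request:
{"method": "send_rows", "body": {
  "steps": "0 0 0 0 0 0 0; 0 0 0 0 0 0 0"
}}

```text
time_s: 27.45
ee_pos: [0.549, 0.227, 0.0164]
ee_rot: [[0.176, 0.984, -0.001], [0.984, -0.176, 0.0], [-0.0, -0.001, -1.0]]
wrist_force: [0.3, -0.4, -1.4]
gripper_width: 0.0462
finger_force: 36.7
```

Request:
{"method": "send_rows", "body": {
  "steps": "0 0 0.008 0 0 0 0; 0 0 0.014 0 0 0 0; 0 0 0.019 0 0 0 0; 0 0 0.021 0 0 0 0; 0 0 0.021 0 0 0 0"
}}

```text
time_s: 27.95
ee_pos: [0.55, 0.2266, 0.0104]
ee_rot: [[0.177, 0.984, 0.001], [0.984, -0.177, 0.001], [0.001, 0.0, -1.0]]
wrist_force: [-1.6, 0.2, 7.6]
gripper_width: 0.0465
finger_force: 37.5
```

Request:
{"method": "send_rows", "body": {
  "steps": "0 0 0 0 0 0 0.72; 0 0 0 0 0 0 0.72; 0 0 0 0 0 0 0.72; 0 0 -0.05 0 0 0 0.72; 0 0 -0.15 0 0 0 0.72"
}}

```text
time_s: 28.45
ee_pos: [0.5485, 0.2259, 0.054]
ee_rot: [[0.177, 0.984, -0.003], [0.984, -0.177, -0.002], [-0.002, -0.003, -1.0]]
wrist_force: [0.7, 0.4, 0.7]
gripper_width: 0.0615
finger_force: 0.0
```

Run:
```python
from h import *
plan([(.549,.226,.16,-10.2,.72,0),(.45,.16,.25,-10.2,.72,2)],v=.045,w=7)
```

```text
0 0 -0.118 -0.0002 0.0001 0 0.72; 0 0 -0.235 -0.0003 0.0002 0 0.72; 0 0 -0.353 -0.0005 0.0004 0 0.72; -0.069 -0.071 -0.428 -0.0005 0.0004 0 0.72; -0.138 -0.143 -0.502 -0.0005 0.0004 0 0.72
-0.069 -0.071 -0.075 0 0 0 0.72; -0.138 -0.143 -0.151 0 0 0 0.72; -0.138 -0.143 -0.151 0 0 0 0.72; -0.138 -0.143 -0.151 0 0 0 0.72
```

Request:
{"method": "send_rows", "body": {
  "steps": "0 0 -0.118 0 0 0 0.72; 0 0 -0.235 0 0 0 0.72; 0 0 -0.353 0 0 0 0.72; -0.069 -0.071 -0.428 0 0 0 0.72; -0.138 -0.143 -0.502 0 0 0 0.72"
}}

```text
time_s: 28.95
ee_pos: [0.5, 0.193, 0.2073]
ee_rot: [[0.177, 0.984, 0.001], [0.984, -0.177, 0.001], [0.001, 0.001, -1.0]]
wrist_force: [0.1, 0.4, 0.1]
gripper_width: 0.0611
finger_force: 0.0
```

Request:
{"method": "send_rows", "body": {
  "steps": "-0.069 -0.071 -0.075 0 0 0 0.72; -0.138 -0.143 -0.151 0 0 0 0.72; -0.138 -0.143 -0.151 0 0 0 0.72; -0.138 -0.143 -0.151 0 0 0 0.72"
}}

```text
time_s: 29.35
ee_pos: [0.4508, 0.1603, 0.2519]
ee_rot: [[0.177, 0.984, 0.002], [0.984, -0.177, 0.002], [0.002, 0.002, -1.0]]
wrist_force: [0.3, 0.8, -0.3]
gripper_width: 0.0616
finger_force: 0.0
```

Run:
```python
from h import *
c,W=wrist('w7'); s=ctrl.get_state()
B=W.reshape(-1,3); t=B[(abs(B[:,0]-.55)<.05)&(abs(B[:,1]-.226)<.045)]; g=c['pixels'].reshape(-1,3).astype(int)[(abs(B[:,0]-.55)<.05)&(abs(B[:,1]-.226)<.045)]
k=(t[:,2]>.0155)&(t[:,2]<.023)&(g.max(1)-g.min(1)<70)&(g.min(1)>110); show('timer',t[k]); print(np.median(t[k],0), np.polyfit(t[k][:,0],t[k][:,2],1)[0],np.polyfit(t[k][:,1],t[k][:,2],1)[0])
hsv=cv2.cvtColor(c['pixels'],cv2.COLOR_RGB2HSV); m=cv2.inRange(hsv,(8,180,90),(22,255,255)); m[:,:300]=0; m[330:]=0
m=cv2.morphologyEx(m,cv2.MORPH_OPEN,np.ones((3,3)))
P=W[m>0]; P=P[(P[:,2]>0)&(P[:,2]<.034)&(P[:,1]>.14)]; show('orange',P)
rim=P[(P[:,2]>.027)];A=np.c_[2*rim[:,:2],np.ones(len(rim))]; x=np.linalg.lstsq(A,(rim[:,:2]**2).sum(1),rcond=None)[0]; print('rim centre',x[:2].round(4),len(rim))
plan([(.44,-.05,.25,-4,.72,2)],v=.045)
```

```text
w7 29.35 [0.4508 0.1603 0.2519] -10.21
timer centre [548.9 225.2] size [56.2 47.7] ang 79.8
[0.54828804 0.22822541 0.01780862] 0.006816591683339176 0.0017270520080326537
orange centre [552.8 243.6] size [148.   74.4] ang 79.6
rim centre [0.5643 0.3107] 527
-0.139 0.018 0.001 0 0 -0.0034 0.72; -0.279 0.035 0.001 0.0001 -0.0001 -0.0069 0.72; -0.418 0.053 0.002 0.0001 -0.0001 -0.0103 0.72; -0.558 0.071 0.002 0.0001 -0.0002 -0.0137 0.72; -0.697 0.088 0.003 0.0002 -0.0002 -0.0172 0.72
0 0 0 0 0 0 0.72; 0 0 0 0 0 0 0.72
```

View pics/w7.png

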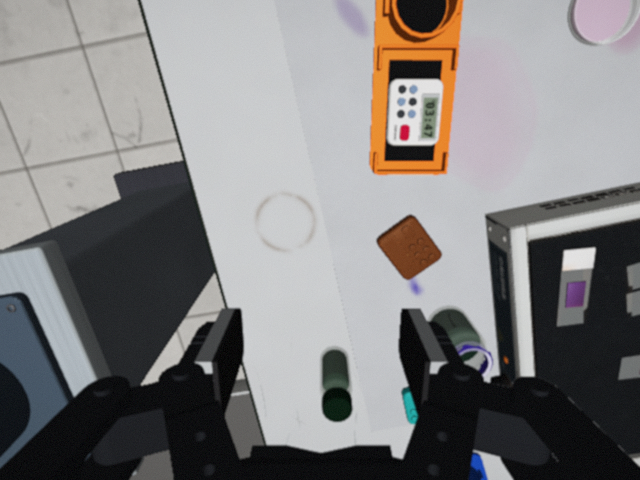

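The timer is flat and square in the orange bay at (415,112). Next is the green-capped dye bottle at (336,403).

Request:
{"method": "send_rows", "body": {
  "steps": "-0.139 0.018 0.001 0 0 -0.0034 0.72; -0.279 0.035 0.001 0 0 -0.0069 0.72; -0.418 0.053 0.002 0 0 -0.0103 0.72; -0.558 0.071 0.002 0 0 -0.0137 0.72; -0.697 0.088 0.003 0 0 -0.0172 0.72"
}}

```text
time_s: 29.9
ee_pos: [0.4399, -0.0517, 0.249]
ee_rot: [[0.068, 0.998, -0.001], [0.998, -0.068, -0.001], [-0.001, -0.001, -1.0]]
wrist_force: [0.5, 0.7, -0.3]
gripper_width: 0.0614
finger_force: 0.0
```

Request:
{"method": "send_rows", "body": {
  "steps": "0 0 0 0 0 0 0.72; 0 0 0 0 0 0 0.72; 0 0 0 0 0 0 0.72"
}}

```text
time_s: 30.2
ee_pos: [0.44, -0.0491, 0.2491]
ee_rot: [[0.069, 0.998, -0.001], [0.998, -0.069, 0.0], [-0.0, -0.001, -1.0]]
wrist_force: [-0.4, 0.8, -0.3]
gripper_width: 0.0619
finger_force: 0.0
```

Run:
```python
from h import *
c,W=wrist('w8'); B=W.reshape(-1,3)
for n,(x,y,r) in dict(dye=(.433,-.02,.04),jar=(.561,-.006,.045)).items():
    for lo,hi in [(.01,.04),(.04,.06),(.06,.08),(.08,.095)]:
        t=B[(np.hypot(B[:,0]-x,B[:,1]-y)<r)&(B[:,2]>lo)&(B[:,2]<hi)]
        if len(t)>20: print(n,lo,len(t),((t.min(0)+t.max(0))/2).round(4),np.ptp(t,axis=0).round(4))
```

```text
w8 30.2 [ 0.44   -0.0491  0.2491] -3.94
dye 0.01 119 [ 0.434  -0.0169  0.025 ] [0.0298 0.014  0.0299]
dye 0.04 111 [ 0.4325 -0.0173  0.05  ] [0.0325 0.0151 0.0198]
dye 0.06 224 [ 0.433  -0.0211  0.07  ] [0.031  0.0219 0.02  ]
dye 0.08 1110 [ 0.4327 -0.0262  0.085 ] [0.029  0.0289 0.0099]
jar 0.01 409 [ 0.552  -0.0028  0.0251] [0.0244 0.0429 0.0297]
jar 0.04 1550 [ 0.563  -0.0048  0.05  ] [0.0463 0.0464 0.0199]
jar 0.06 1584 [ 0.5634 -0.0052  0.07  ] [0.0439 0.044  0.02  ]
jar 0.08 105 [ 0.5633 -0.0049  0.0807] [0.0367 0.0366 0.0014]
```

Run:
```python
from h import *
plan([(.4328,-.0262,.15,-4,.72,1),(.4328,-.0262,.034,-4,.72,2)],v=.045,w=7)
```

```text
0.025 -0.01 0.11 0 0 0.0001 0.72; 0.049 -0.019 0.22 -0.0001 0 0.0002 0.72; 0.074 -0.029 0.331 -0.0001 0 0.0003 0.72; 0.074 -0.029 0.331 -0.0001 0 0.0003 0.72; 0.074 -0.029 0.459 -0.0001 0 0.0003 0.72
0 0 0.129 0 0 0 0.72; 0 0 0.258 0 0 0 0.72; 0 0 0.258 0 0 0 0.72; 0 0 0.258 0 0 0 0.72
```

Request:
{"method": "send_rows", "body": {
  "steps": "0.025 -0.01 0.11 0 0 0 0.72; 0.049 -0.019 0.22 0 0 0 0.72; 0.074 -0.029 0.331 0 0 0 0.72; 0.074 -0.029 0.331 0 0 0 0.72; 0.074 -0.029 0.459 0 0 0 0.72"
}}

```text
time_s: 30.75
ee_pos: [0.4354, -0.0266, 0.1142]
ee_rot: [[0.068, 0.998, 0.006], [0.998, -0.068, 0.001], [0.001, 0.006, -1.0]]
wrist_force: [1.0, 0.7, -0.2]
gripper_width: 0.0615
finger_force: 0.0
```

Request:
{"method": "send_rows", "body": {
  "steps": "0 0 0.129 0 0 0 0.72; 0 0 0.258 0 0 0 0.72; 0 0 0.258 0 0 0 0.72; 0 0 0.258 0 0 0 0.72; 0 0 0.258 0 0 0 0.72"
}}

```text
time_s: 31.25
ee_pos: [0.4339, -0.0274, 0.0365]
ee_rot: [[0.07, 0.998, 0.003], [0.998, -0.07, 0.0], [0.0, 0.003, -1.0]]
wrist_force: [-0.6, -0.0, 0.4]
gripper_width: 0.0616
finger_force: 0.0
```

Request:
{"method": "send_rows", "body": {
  "steps": "0 0 0 0 0 0 0; 0 0 0 0 0 0 0; 0 0 0 0 0 0 0; 0 0 0 0 0 0 0; 0 0 0 0 0 0 0",
  "squeeze": 40
}}

```text
time_s: 31.75
ee_pos: [0.4333, -0.0274, 0.0359]
ee_rot: [[0.07, 0.998, 0.002], [0.998, -0.07, 0.001], [0.001, 0.002, -1.0]]
wrist_force: [-1.6, 0.9, 14.9]
gripper_width: 0.032
finger_force: 38.2
```

Request:
{"method": "send_rows", "body": {
  "steps": "0 0 0 0 0 0 0; 0 0 -0.05 0 0 0 0; 0 0 -0.15 0 0 0 0; 0 0 -0.28 0 0 0 0; 0 0 -0.42 0 0 0 0"
}}

```text
time_s: 32.25
ee_pos: [0.4317, -0.0276, 0.162]
ee_rot: [[0.07, 0.998, -0.001], [0.998, -0.07, -0.0], [-0.0, -0.001, -1.0]]
wrist_force: [1.7, 0.9, -0.9]
gripper_width: 0.0322
finger_force: 40.0
```

Run:
```python
from h import *
plan([(.44,.02,.19,-4,0,0),(.46,.24,.19,-6,0,0),(.5643,.311,.17,-10,0,2)],v=.04,w=7)
```

```text
0.08 0.008 -0.047 -0.0001 0 0 0; 0.16 0.016 -0.093 -0.0002 0 -0.0001 0; 0.283 0.019 -0.093 -0.0002 0 0.0009 0; 0.406 0.021 -0.093 -0.0002 0 0.0018 0; 0.528 0.024 -0.093 -0.0002 0 0.0027 0
0.123 0 0 0 0 0.0009 0; 0.246 0.001 0 0 0 0.0019 0; 0.369 0.001 0 0 0 0.0028 0; 0.435 0.083 0.016 0 0 0.0056 0; 0.502 0.164 0.033 0 0 0.0084 0
0.07 0.078 0.016 0 0 0.0027 0; 0.141 0.156 0.033 0 0 0.0055 0; 0.141 0.156 0.033 0 0 0.0055 0; 0.141 0.156 0.033 0 0 0.0055 0
```

Request:
{"method": "send_rows", "body": {
  "steps": "0.08 0.008 -0.047 0 0 0 0; 0.16 0.016 -0.093 0 0 0 0; 0.283 0.019 -0.093 0 0 0.0009 0; 0.406 0.021 -0.093 0 0 0.0018 0; 0.528 0.024 -0.093 0 0 0.0027 0"
}}

```text
time_s: 32.75
ee_pos: [0.4505, 0.1314, 0.1892]
ee_rot: [[0.087, 0.996, 0.001], [0.996, -0.087, 0.001], [0.001, 0.001, -1.0]]
wrist_force: [1.5, -1.0, -1.1]
gripper_width: 0.0323
finger_force: 40.1
```

Request:
{"method": "send_rows", "body": {
  "steps": "0.123 0 0 0 0 0.0009 0; 0.246 0.001 0 0 0 0.0019 0; 0.369 0.001 0 0 0 0.0028 0; 0.435 0.083 0.016 0 0 0.0056 0; 0.502 0.164 0.033 0 0 0.0084 0"
}}

```text
time_s: 33.25
ee_pos: [0.5127, 0.2776, 0.1791]
ee_rot: [[0.137, 0.991, 0.0], [0.991, -0.137, 0.001], [0.001, 0.0, -1.0]]
wrist_force: [-0.1, -0.2, -1.2]
gripper_width: 0.0319
finger_force: 40.1
```

Request:
{"method": "send_rows", "body": {
  "steps": "0.07 0.078 0.016 0 0 0.0027 0; 0.141 0.156 0.033 0 0 0.0055 0; 0.141 0.156 0.033 0 0 0.0055 0; 0.141 0.156 0.033 0 0 0.0055 0; 0.141 0.156 0.033 0 0 0.0055 0"
}}

```text
time_s: 33.75
ee_pos: [0.5644, 0.3103, 0.1689]
ee_rot: [[0.174, 0.985, -0.001], [0.985, -0.174, -0.0], [-0.001, -0.0, -1.0]]
wrist_force: [0.1, -1.1, -1.5]
gripper_width: 0.032
finger_force: 40.3
```

Run:
```python
from h import *
s=ctrl.get_state(); print(s['ee_pos'],s['gripper_width'])
plan([(.5643,.311,.09,-10,0,1),(.5643,.311,.055,-10,0,1),(.5643,.311,.042,-10,0,2)],v=.03,w=7)
```

```text
[0.56440588 0.31034755 0.16892254] 0.03195348467179617
0.001 0 0.088 0 0 0 0; 0.001 0 0.175 0 0.0001 0 0; 0.002 -0.001 0.263 -0.0001 0.0001 0 0; 0.002 -0.001 0.263 -0.0001 0.0001 0 0; 0.002 -0.001 0.321 -0.0001 0.0001 0 0
0 0 0.059 0 0 0 0; 0 0 0.059 0 0 0 0; 0 0 0.102 0 0 0 0; 0 0 0.102 0 0 0 0; 0 0 0.102 0 0 0 0
```

Request:
{"method": "send_rows", "body": {
  "steps": "0.001 0 0.088 0 0 0 0; 0.001 0 0.175 0 0 0 0; 0.002 -0.001 0.263 0 0 0 0; 0.002 -0.001 0.263 0 0 0 0; 0.002 -0.001 0.321 0 0 0 0"
}}

```text
time_s: 34.25
ee_pos: [0.5659, 0.3118, 0.0749]
ee_rot: [[0.174, 0.985, 0.003], [0.985, -0.174, 0.002], [0.002, 0.003, -1.0]]
wrist_force: [0.4, 0.0, -0.7]
gripper_width: 0.0318
finger_force: 40.2
```

Request:
{"method": "send_rows", "body": {
  "steps": "0 0 0.059 0 0 0 0; 0 0 0.059 0 0 0 0; 0 0 0.09 0 0 0 0; 0 0 0.1 0 0 0 0; 0 0 0.1 0 0 0 0"
}}

```text
time_s: 34.75
ee_pos: [0.5649, 0.3117, 0.0426]
ee_rot: [[0.173, 0.985, 0.0], [0.985, -0.173, 0.0], [0.0, 0.0, -1.0]]
wrist_force: [-0.4, -0.4, -1.8]
gripper_width: 0.0323
finger_force: 40.2
```

Request:
{"method": "send_rows", "body": {
  "steps": "0 0 0.004 0 0 0 0; 0 0 0.008 0 0 0 0; 0 0 0.01 0 0 0 0; 0 0 0.01 0 0 0 0"
}}

```text
time_s: 35.15
ee_pos: [0.5652, 0.3118, 0.0401]
ee_rot: [[0.174, 0.985, 0.001], [0.985, -0.174, 0.001], [0.001, 0.0, -1.0]]
wrist_force: [-1.3, 0.0, 5.5]
gripper_width: 0.0323
finger_force: 40.9
```

Seated, with 5.5 N of contact. Release, rise and back off.

Request:
{"method": "send_rows", "body": {
  "steps": "0 0 0 0 0 0 0.6; 0 0 0 0 0 0 0.6; 0 0 0 0 0 0 0.6; 0 0 0 0 0 0 0.6; 0 0 -0.06 0 0 0 0.6"
}}

```text
time_s: 35.65
ee_pos: [0.5635, 0.3112, 0.0554]
ee_rot: [[0.173, 0.985, -0.003], [0.985, -0.173, -0.002], [-0.003, -0.003, -1.0]]
wrist_force: [-1.0, 0.2, -0.3]
gripper_width: 0.051
finger_force: 0.0
```

Request:
{"method": "send_rows", "body": {
  "steps": "0 0 -0.1 0 0 0 0.6; 0 0 -0.25 0 0 0 0.6; 0 0 -0.4 0 0 0 0.6; 0 0 -0.55 0 0 0 0.6; 0 0 -0.6 0 0 0 0.6"
}}

```text
time_s: 36.15
ee_pos: [0.5668, 0.312, 0.2425]
ee_rot: [[0.174, 0.985, 0.006], [0.985, -0.174, 0.003], [0.004, 0.005, -1.0]]
wrist_force: [-0.4, 0.3, -0.1]
gripper_width: 0.0513
finger_force: 0.0
```

Request:
{"method": "send_rows", "body": {
  "steps": "0 -0.12 0 0 0 0 0.6; 0.05 -0.24 0 0 0 0 0.6; 0.1 -0.3 0 0 0 0 0.6; 0.15 -0.3 0 0 0 0 0.6; 0.15 -0.3 0 0 0 0 0.6"
}}

```text
time_s: 36.65
ee_pos: [0.4839, 0.3741, 0.2372]
ee_rot: [[0.17, 0.985, 0.0], [0.985, -0.17, 0.001], [0.001, 0.0, -1.0]]
wrist_force: [0.3, 0.9, 0.5]
gripper_width: 0.0508
finger_force: 0.0
```

Run:
```python
from h import *
c=ctrl.camera('scene'); save(c,'s3.png'); t=ctrl.camera('top'); save(t,'t3.png'); W=cloud(t)
a=c['pixels'][175:345,220:550]; b=t['pixels'][195:300,195:500]
o=np.vstack([cv2.resize(a,(640,330),interpolation=cv2.INTER_CUBIC),cv2.resize(b,(640,220),interpolation=cv2.INTER_CUBIC)])
cv2.imwrite('pics/f.png',cv2.cvtColor(o,cv2.COLOR_RGB2BGR))
s=ctrl.get_state(); print(s['time_s'],s['ee_pos'])
```

```text
36.75 [0.48502315 0.37085204 0.23708154]
```

View pics/f.png

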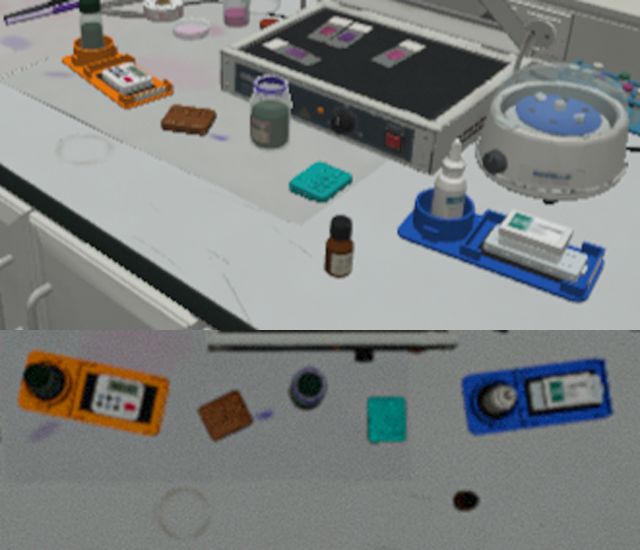

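Both kits are complete. The dye bottle is upright in the orange well (45,380), the timer is square in the bay (115,398), and the blue kit is as placed (540,395). The oil bottle, the jar and the look-alikes have not moved. Handing in.

```bash
python3 -c "
from workcell import ctrl; print(ctrl.hand_in())"
```

```text
the job is handed in; nothing more can be done
None
```

Both kits are made up and handed in at about 37 s, well inside the 109 s limit; the final camera pictures show every item in its place and the oil bottle, dye jar and look-alikes not moved.

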